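Rake ore lumps into an even layer on a sprung drying bed

ROBOT

A 6-joint arm with a two-finger parallel gripper is mounted at the origin on a cart in front of the work surface, level with it; the furniture and walls round the work are solid. World frame = base frame: x ahead of the robot, y to its left, z up, the work surface at z = 0. Lengths are in mm, angles in rad, forces in N, time in s.
With the tool pointing down it reaches from about 350 to 1000 mm from the base axis. Payload 7.1 kg.
Tool frame: the origin (TCP) lies midway between the tips of the shut fingers; the grasp point (between the pads) lies bot.pinch_z behind it (bot.pinch_z is the distance from the TCP to the grasp point, in mm); x points along the fingers, z is the direction in which the jaws open and shut, and the axes are right-handed (so a half turn about x gives the same grasp; the last joint's range is limited). The gripper opens to 85 mm and grips with 20 to 120 N. Pads are 22 mm wide; open, the fingers measure 114 mm over their backs; the gripper's body (76 mm by 85 mm) begins 54 mm behind the grasp point. The pads swing forward as they close: fully open they stand 13 mm farther back than shut.
Start: joints at [-1.149, 0.423, 1.63, -0, 1.089, -0.019], TCP at [266.679, -565.232, 231.319] pointing down, gripper open.
Joint ranges: [-3, 3], [-0.9, 2.11], [0.09, 2.58], [-1.31, 4.45], [0.11, 2.69], [-2.54, 2.54]. Speed limits (rad/s): [2.39, 2.39, 3.01, 3.14, 3.14, 3.14].

INTERFACE

Orientations are given as a 3x3 rotation matrix whose columns are the frame's x, y, z axes.
In Python, from cell import bot gives the robot as it stands.
- The arm moves only by the tool move_arm, never from a script. Its arguments are lists of equal length, an entry for each row: "delta_rot": the turn, a rotation vector about the tool's x, y, z in rad, a list of three; "translation": the shift along the tool's x, y, z in m, a list of three; "gripper": the finger opening in m, from 0 to 0.0854. A call has 1 to 12 rows; each row shifts and turns the commanded pose from where the row before left it, along the tool's axes as they then stand; what a row does not reach is not made up. A row lasts 1/8 s, in which the tool goes at most 62.5 mm and 10.7 degrees, less where a joint would pass 70% of its speed; a pose out of reach is approached as far as the arm can. A call with a gripper value outside its range is refused whole. The fingers move at their own pace and stop on an object; "force" is the grip in N (left out, the last holds). Time passes only in rows, so rows that do not move let the fingers close. It gives the time, the measured TCP pose, the force and the opening at its end, in the units of the state.
- bot.sense(): the state, without advancing time (a new reading comes with each control period).
- bot.get_image(name): name is "side" or "top"; returns the picture (400x640x3 uint8, red, green, blue); there is no depth.
- bot.camera_params(name): a dict with "camera_matrix" (3x3 intrinsics, pixels), "D" ([k1, k2, p1, p2, k3] as OpenCV has them; the pictures are not rectified), "R" (3x3) and "t" (3): a world point X has camera coordinates R X + t. Camera axes: x right, y down, z forward; pixel columns grow to the right and rows downward; lengths in mm; the calibration is good to about 2 mm. A picture is of the moment at which its call begins. camera_params takes no time and is no camera call.
- bot.finish_job(): hands the job in, once; it reports no verdict.
The state is a dict: "t": time; "joint_pos": joint angles; "dq": joint speeds; "joint_torque": joint torques, N m; "eef_pos": TCP position; "tool_rot": TCP orientation; "force": force on the tool from outside, world axes, zero at the start; "wrist_torque": the same for the moment, N m; "opening": finger opening in mm.
Only numpy, scipy, OpenCV 4.12 (cv2) and the standard library are available. Lean on these libraries where they do the work, as an engineer would, in place of code of your own. Each camera call takes 0.05 s, during which the arm holds its last target.

TASK

Take the rake from its stand and rake the bunched ore lumps along the drying tray into an even single layer, two lumps in each of the three marked bays: first draw two into the empty end bay, then two into the middle bay. Keep the tines bearing lightly on the sprung bed (about 3 to 8 N, never over 15 N) from where you set them down until each pair has come to rest in its bay, move the lumps with nothing but the rake, and leave the things around the tray alone. Then put the rake back upright in its stand.

Things in the scene. Friction and masses are not known exactly. Their poses are not given: they have to be found in the camera images.
- tray: drying tray, an open bright metal pan fixed to the worktop, 112 x 252 mm outside, walls 6 mm thick and 36 mm tall, inside 100 x 240 mm. Origin: centre of its underside on the worktop; x across its width, y along its length, z up. In it a grey bed plate floats on springs; two yellow lines across the bed at y = +40 and -40 mm divide it into three bays
- middle_bay (a point): centre of the middle bay (tray y from -40 to +40 mm), level with the tray's rim (36 mm above the worktop). The bed's top is 11 to 20 mm above the worktop here and up to 5 mm out of level from middle to either end, different each time and not measured: feel for it. Pressed, it sinks about 1 mm per 15 N in the middle, 1 mm per 6 N near the ends, and rocks end to end
- empty_bay (a point): centre of the -y end bay (tray y from -120 to -40 mm), empty at the start; level with the rim
- start_bay (a point): centre of the +y end bay (tray y from +40 to +120 mm); level with the rim. At the start the six lumps are bunched at this end in three rough rows of two across the tray, at tray y about +105, +71 and +37 mm (each lump to 3 mm), with gaps of 6 to 17 mm between rows
- rake_grip (a point): small upright levelling rake, 124 mm tall, 160 g: wooden handle block 22 mm thick (x) by 26 mm (y), 64 mm tall, on a steel stem over a head bar. This point lies in the handle, 95 mm above the tine tips and 29 mm below the handle's top; axes: y along the head bar, z up the handle
- rake_edge (a point): middle of the row of tine tips, the rake's lowest line, 95 mm straight below rake_grip; same axes. Seven tines 5 mm thick (x) and 30 mm tall span 84 mm along y, 7 mm apart (lumps cannot pass between); the head bar above them is 84 mm long (y), 24 mm thick (x)
- rake: the whole rake; origin at the middle of the tine tips; y along the head bar, z up the handle
- stand_top (a point): rake stand, a black base fixed to the worktop with two rails 100 mm long (y), 11 mm thick and 32 mm tall, a 14 mm slot between them; this point is midway between the rails, level with their tops. At home the head bar rests on the rails along y with the tines hanging in the slot, rake_grip 65 mm straight above this point
- oil: bystander: small cream oil bottle with red spout, 36 x 36 x 98 mm, loose; origin at the centre of its underside
- loupe: bystander: black upright loupe, 36 mm across, 47 mm tall, loose; origin at the centre of its underside
- red_vial: bystander: white vial with red cap, 24 mm across, 48 mm tall, loose; origin at the centre of its underside
- lump_0: dark brown-grey faceted lump of sintered ore, 21 to 24 mm across and 15 to 19 mm tall, about 30 g; its origin lies on its middle axis, anywhere from 4 to 13 mm above its underside, different in each lump
- lump_1: dark brown-grey faceted lump of sintered ore, 21 to 24 mm across and 15 to 19 mm tall, about 30 g; its origin lies on its middle axis, anywhere from 4 to 13 mm above its underside, different in each lump
- lump_2: dark brown-grey faceted lump of sintered ore, 21 to 24 mm across and 15 to 19 mm tall, about 30 g; its origin lies on its middle axis, anywhere from 4 to 13 mm above its underside, different in each lump
- lump_3: dark brown-grey faceted lump of sintered ore, 21 to 24 mm across and 15 to 19 mm tall, about 30 g; its origin lies on its middle axis, anywhere from 4 to 13 mm above its underside, different in each lump
- lump_4: dark brown-grey faceted lump of sintered ore, 21 to 24 mm across and 15 to 19 mm tall, about 30 g; its origin lies on its middle axis, anywhere from 4 to 13 mm above its underside, different in each lump
- lump_5: dark brown-grey faceted lump of sintered ore, 21 to 24 mm across and 15 to 19 mm tall, about 30 g; its origin lies on its middle axis, anywhere from 4 to 13 mm above its underside, different in each lump

How it is judged (in metres and radians):
On the way, in this order (a step that is already met when the one before it is completed fails the run):
1. the rake's tines bear lightly (0.7 to 15 N) on the bed among the bunched lumps, in the half of the tray where they lie (contact force between rake and tray between 0.7 and 15 N and z of rake_edge in the frame of tray below 0.027 m and x of rake_edge in the frame of tray between -0.05 and 0.05 m and y of rake_edge in the frame of tray between -0.12 and 0.12 m and y of rake_edge in the frame of tray above 0 m), for 0.2 s.
2. at least two lumps are in the empty end bay (tray y below -40 mm) while the tines, past the middle of the tray, still bear on the bed behind them (contact force between rake and tray between 0.7 and 15 N and z of rake_edge in the frame of tray below 0.027 m and x of rake_edge in the frame of tray between -0.05 and 0.05 m and y of rake_edge in the frame of tray between -0.12 and 0.12 m and y of rake_edge in the frame of tray below -0.01 m and (y of each of lump_0, lump_1 in the frame of tray below -0.04 m or y of each of lump_0, lump_2 in the frame of tray below -0.04 m or y of each of lump_0, lump_3 in the frame of tray below -0.04 m or y of each of lump_0, lump_4 in the frame of tray below -0.04 m or y of each of lump_0, lump_5 in the frame of tray below -0.04 m or y of each of lump_1, lump_2 in the frame of tray below -0.04 m or y of each of lump_1, lump_3 in the frame of tray below -0.04 m or y of each of lump_1, lump_4 in the frame of tray below -0.04 m or y of each of lump_1, lump_5 in the frame of tray below -0.04 m or y of each of lump_2, lump_3 in the frame of tray below -0.04 m or y of each of lump_2, lump_4 in the frame of tray below -0.04 m or y of each of lump_2, lump_5 in the frame of tray below -0.04 m or y of each of lump_3, lump_4 in the frame of tray below -0.04 m or y of each of lump_3, lump_5 in the frame of tray below -0.04 m or y of each of lump_4, lump_5 in the frame of tray below -0.04 m)), for 0.2 s.
3. two lumps are in each bay while the tines still bear on the bed (contact force between rake and tray between 0.7 and 15 N and z of rake_edge in the frame of tray below 0.027 m and x of rake_edge in the frame of tray between -0.05 and 0.05 m and y of rake_edge in the frame of tray between -0.12 and 0.12 m and (y of each of lump_0, lump_1 in the frame of tray above 0.04 m or y of each of lump_0, lump_2 in the frame of tray above 0.04 m or y of each of lump_0, lump_3 in the frame of tray above 0.04 m or y of each of lump_0, lump_4 in the frame of tray above 0.04 m or y of each of lump_0, lump_5 in the frame of tray above 0.04 m or y of each of lump_1, lump_2 in the frame of tray above 0.04 m or y of each of lump_1, lump_3 in the frame of tray above 0.04 m or y of each of lump_1, lump_4 in the frame of tray above 0.04 m or y of each of lump_1, lump_5 in the frame of tray above 0.04 m or y of each of lump_2, lump_3 in the frame of tray above 0.04 m or y of each of lump_2, lump_4 in the frame of tray above 0.04 m or y of each of lump_2, lump_5 in the frame of tray above 0.04 m or y of each of lump_3, lump_4 in the frame of tray above 0.04 m or y of each of lump_3, lump_5 in the frame of tray above 0.04 m or y of each of lump_4, lump_5 in the frame of tray above 0.04 m) and ((y of lump_0 in the frame of tray between -0.04 and 0.04 m and y of lump_1 in the frame of tray between -0.04 and 0.04 m) or (y of lump_0 in the frame of tray between -0.04 and 0.04 m and y of lump_2 in the frame of tray between -0.04 and 0.04 m) or (y of lump_0 in the frame of tray between -0.04 and 0.04 m and y of lump_3 in the frame of tray between -0.04 and 0.04 m) or (y of lump_0 in the frame of tray between -0.04 and 0.04 m and y of lump_4 in the frame of tray between -0.04 and 0.04 m) or (y of lump_0 in the frame of tray between -0.04 and 0.04 m and y of lump_5 in the frame of tray between -0.04 and 0.04 m) or (y of lump_1 in the frame of tray between -0.04 and 0.04 m and y of lump_2 in the frame of tray between -0.04 and 0.04 m) or (y of lump_1 in the frame of tray between -0.04 and 0.04 m and y of lump_3 in the frame of tray between -0.04 and 0.04 m) or (y of lump_1 in the frame of tray between -0.04 and 0.04 m and y of lump_4 in the frame of tray between -0.04 and 0.04 m) or (y of lump_1 in the frame of tray between -0.04 and 0.04 m and y of lump_5 in the frame of tray between -0.04 and 0.04 m) or (y of lump_2 in the frame of tray between -0.04 and 0.04 m and y of lump_3 in the frame of tray between -0.04 and 0.04 m) or (y of lump_2 in the frame of tray between -0.04 and 0.04 m and y of lump_4 in the frame of tray between -0.04 and 0.04 m) or (y of lump_2 in the frame of tray between -0.04 and 0.04 m and y of lump_5 in the frame of tray between -0.04 and 0.04 m) or (y of lump_3 in the frame of tray between -0.04 and 0.04 m and y of lump_4 in the frame of tray between -0.04 and 0.04 m) or (y of lump_3 in the frame of tray between -0.04 and 0.04 m and y of lump_5 in the frame of tray between -0.04 and 0.04 m) or (y of lump_4 in the frame of tray between -0.04 and 0.04 m and y of lump_5 in the frame of tray between -0.04 and 0.04 m)) and (y of each of lump_0, lump_1 in the frame of tray below -0.04 m or y of each of lump_0, lump_2 in the frame of tray below -0.04 m or y of each of lump_0, lump_3 in the frame of tray below -0.04 m or y of each of lump_0, lump_4 in the frame of tray below -0.04 m or y of each of lump_0, lump_5 in the frame of tray below -0.04 m or y of each of lump_1, lump_2 in the frame of tray below -0.04 m or y of each of lump_1, lump_3 in the frame of tray below -0.04 m or y of each of lump_1, lump_4 in the frame of tray below -0.04 m or y of each of lump_1, lump_5 in the frame of tray below -0.04 m or y of each of lump_2, lump_3 in the frame of tray below -0.04 m or y of each of lump_2, lump_4 in the frame of tray below -0.04 m or y of each of lump_2, lump_5 in the frame of tray below -0.04 m or y of each of lump_3, lump_4 in the frame of tray below -0.04 m or y of each of lump_3, lump_5 in the frame of tray below -0.04 m or y of each of lump_4, lump_5 in the frame of tray below -0.04 m)), for 0.2 s.
At the end, for the whole second after the job is handed in: Two lumps lie in each bay (by their origins: tray y above +40 mm, between, below -40 mm), at rest on the bed, none on another (at least 15 mm apart seen from above); the rake stands released in its stand, within 12 mm of home sideways, 7 mm in height and 0.12 rad of upright ((y of each of lump_0, lump_1 in the frame of tray above 0.04 m or y of each of lump_0, lump_2 in the frame of tray above 0.04 m or y of each of lump_0, lump_3 in the frame of tray above 0.04 m or y of each of lump_0, lump_4 in the frame of tray above 0.04 m or y of each of lump_0, lump_5 in the frame of tray above 0.04 m or y of each of lump_1, lump_2 in the frame of tray above 0.04 m or y of each of lump_1, lump_3 in the frame of tray above 0.04 m or y of each of lump_1, lump_4 in the frame of tray above 0.04 m or y of each of lump_1, lump_5 in the frame of tray above 0.04 m or y of each of lump_2, lump_3 in the frame of tray above 0.04 m or y of each of lump_2, lump_4 in the frame of tray above 0.04 m or y of each of lump_2, lump_5 in the frame of tray above 0.04 m or y of each of lump_3, lump_4 in the frame of tray above 0.04 m or y of each of lump_3, lump_5 in the frame of tray above 0.04 m or y of each of lump_4, lump_5 in the frame of tray above 0.04 m) and ((y of lump_0 in the frame of tray between -0.04 and 0.04 m and y of lump_1 in the frame of tray between -0.04 and 0.04 m) or (y of lump_0 in the frame of tray between -0.04 and 0.04 m and y of lump_2 in the frame of tray between -0.04 and 0.04 m) or (y of lump_0 in the frame of tray between -0.04 and 0.04 m and y of lump_3 in the frame of tray between -0.04 and 0.04 m) or (y of lump_0 in the frame of tray between -0.04 and 0.04 m and y of lump_4 in the frame of tray between -0.04 and 0.04 m) or (y of lump_0 in the frame of tray between -0.04 and 0.04 m and y of lump_5 in the frame of tray between -0.04 and 0.04 m) or (y of lump_1 in the frame of tray between -0.04 and 0.04 m and y of lump_2 in the frame of tray between -0.04 and 0.04 m) or (y of lump_1 in the frame of tray between -0.04 and 0.04 m and y of lump_3 in the frame of tray between -0.04 and 0.04 m) or (y of lump_1 in the frame of tray between -0.04 and 0.04 m and y of lump_4 in the frame of tray between -0.04 and 0.04 m) or (y of lump_1 in the frame of tray between -0.04 and 0.04 m and y of lump_5 in the frame of tray between -0.04 and 0.04 m) or (y of lump_2 in the frame of tray between -0.04 and 0.04 m and y of lump_3 in the frame of tray between -0.04 and 0.04 m) or (y of lump_2 in the frame of tray between -0.04 and 0.04 m and y of lump_4 in the frame of tray between -0.04 and 0.04 m) or (y of lump_2 in the frame of tray between -0.04 and 0.04 m and y of lump_5 in the frame of tray between -0.04 and 0.04 m) or (y of lump_3 in the frame of tray between -0.04 and 0.04 m and y of lump_4 in the frame of tray between -0.04 and 0.04 m) or (y of lump_3 in the frame of tray between -0.04 and 0.04 m and y of lump_5 in the frame of tray between -0.04 and 0.04 m) or (y of lump_4 in the frame of tray between -0.04 and 0.04 m and y of lump_5 in the frame of tray between -0.04 and 0.04 m)) and (y of each of lump_0, lump_1 in the frame of tray below -0.04 m or y of each of lump_0, lump_2 in the frame of tray below -0.04 m or y of each of lump_0, lump_3 in the frame of tray below -0.04 m or y of each of lump_0, lump_4 in the frame of tray below -0.04 m or y of each of lump_0, lump_5 in the frame of tray below -0.04 m or y of each of lump_1, lump_2 in the frame of tray below -0.04 m or y of each of lump_1, lump_3 in the frame of tray below -0.04 m or y of each of lump_1, lump_4 in the frame of tray below -0.04 m or y of each of lump_1, lump_5 in the frame of tray below -0.04 m or y of each of lump_2, lump_3 in the frame of tray below -0.04 m or y of each of lump_2, lump_4 in the frame of tray below -0.04 m or y of each of lump_2, lump_5 in the frame of tray below -0.04 m or y of each of lump_3, lump_4 in the frame of tray below -0.04 m or y of each of lump_3, lump_5 in the frame of tray below -0.04 m or y of each of lump_4, lump_5 in the frame of tray below -0.04 m) and x of lump_0 in the frame of tray between -0.05 and 0.05 m and z of each of lump_0, lump_1, lump_2, lump_3, lump_4, lump_5 in the frame of tray below 0.042 m and x of lump_1 in the frame of tray between -0.05 and 0.05 m and x of lump_2 in the frame of tray between -0.05 and 0.05 m and x of lump_3 in the frame of tray between -0.05 and 0.05 m and x of lump_4 in the frame of tray between -0.05 and 0.05 m and x of lump_5 in the frame of tray between -0.05 and 0.05 m and horizontal distance between lump_0 and lump_1 above 0.015 m and horizontal distance between each of lump_0, lump_1 and lump_2 above 0.015 m and horizontal distance between each of lump_0, lump_1, lump_2 and lump_3 above 0.015 m and horizontal distance between each of lump_0, lump_1, lump_2, lump_3 and lump_4 above 0.015 m and horizontal distance between each of lump_0, lump_1, lump_2, lump_3, lump_4 and lump_5 above 0.015 m and linear speed of each of lump_0, lump_1, lump_2, lump_3, lump_4, lump_5, rake below 0.02 m/s and horizontal distance between rake_grip and stand_top below 0.012 m and z of rake_grip in the frame of stand_top between 0.058 and 0.072 m and angle between rake's own z axis and vertical below 0.12 rad); the robot touches nothing.
It fails at once if the rake bears on the tray or its bed with more than 15 N (contact force between rake and tray above 15 N).
It fails at once if the rake squeezes a lump with more than 15 N (contact force between rake and lump_0 above 15 N or contact force between rake and lump_1 above 15 N or contact force between rake and lump_2 above 15 N or contact force between rake and lump_3 above 15 N or contact force between rake and lump_4 above 15 N or contact force between rake and lump_5 above 15 N).
It fails at once if the gripper touches a lump instead of the rake (contact force between the fingers and lump_0 above 0.3 N or contact force between the fingers and lump_1 above 0.3 N or contact force between the fingers and lump_2 above 0.3 N or contact force between the fingers and lump_3 above 0.3 N or contact force between the fingers and lump_4 above 0.3 N or contact force between the fingers and lump_5 above 0.3 N).
It fails at once if a bystander is moved more than 20 mm or tipped (distance of any of oil, loupe, red_vial from where it was at the start of the episode above 0.02 m or angle between any of oil, loupe, red_vial's own z axis and vertical above 0.5 rad).
It fails at once if a lump leaves the tray ((x of any of lump_0, lump_1, lump_2, lump_3, lump_4 in the frame of tray below -0.056 m or x of any of lump_0, lump_1, lump_2, lump_3, lump_4 in the frame of tray above 0.056 m or y of any of lump_0, lump_1, lump_2, lump_3, lump_4 in the frame of tray below -0.126 m or y of any of lump_0, lump_1, lump_2, lump_3, lump_4 in the frame of tray above 0.126 m) or (x of lump_5 in the frame of tray below -0.056 m or x of lump_5 in the frame of tray above 0.056 m or y of lump_5 in the frame of tray below -0.126 m or y of lump_5 in the frame of tray above 0.126 m)).
It also fails if it takes over 59 s, if anything falls off the work surface, if the arm or the gripper's body presses on something with over 40 N, if the wrist force passes 120 N, or if a joint passes its speed limit or range.

## Working session

There is one attempt and no reset: what is moved stays moved. The work goes in short steps, Python scripts to look and compute and a tool call to move; the robot and the scene stay as the last step left them, time stands still between calls to the robot, and variables do not carry over. Pictures are saved under pics/ and viewed, and the job is handed in when it is done.

Besides the shell and the picture viewer there is one more tool, called after "Emit:" in YAML: its name, and indented under it one key for each argument. move_arm: Moves the arm, as the interface text tells. Its arguments: {"type":"object","properties":{"delta_rot":{"type":"array"},"translation":{"type":"array"},"gripper":{"type":"array"},"force":{"type":"number"}},"required":["delta_rot","translation","gripper"]}

```bash
ls; mkdir -p pics; python3 - <<'E'
from cell import bot
import cv2
s=bot.sense()
for k,v in s.items(): print(k,v)
print(bot.pinch_z)
for n in("top","side"):
    im=bot.get_image(n); cv2.imwrite(f"pics/{n}0.png",im[:,:,::-1]); 
    p=bot.camera_params(n); print(n,p)
E
```

```text
pics
t 0.0
joint_pos [-1.14897541e+00  4.23824749e-01  1.63071621e+00 -2.84441806e-06
  1.08856733e+00 -1.90454242e-02]
dq [0.00088742 0.0009976  0.00129991 0.00093685 0.00027765 0.00043941]
joint_torque [-1.03496193e-03 -5.57395077e+01 -2.81740540e+01 -1.07888177e-04
  7.31435692e-03 -5.41435909e-06]
eef_pos [ 266.47331214 -564.73782577  230.54542702]
tool_rot [[-6.22836068e-04  9.04381761e-01  4.26723848e-01]
 [ 1.38175448e-03  4.26724302e-01 -9.04380706e-01]
 [-9.99998851e-01  2.63466655e-05 -1.51541284e-03]]
force [0.53302844 0.62280953 0.35435819]
wrist_torque [-0.01883879 -0.00443198  0.01293344]
opening 85.3456608953442
18.700000000000003
top {'camera_matrix': array([[511.92987052,   0.        , 322.58662537],
       [  0.        , 511.92987052, 199.33128526],
       [  0.        ,   0.        ,   1.        ]]), 'D': array([-0.07781489,  0.        ,  0.        ,  0.        ,  0.        ]), 'R': array([[ 0.01296833, -0.99951684,  0.02824721],
       [-0.98318347, -0.01789259, -0.18174192],
       [ 0.18215952, -0.02541531, -0.98294047]]), 't': array([  50.68128408,  591.97514316, 1194.85577268])}
side {'camera_matrix': array([[412.30245339,   0.        , 319.01462081],
       [  0.        , 412.30245339, 201.4190558 ],
       [  0.        ,   0.        ,   1.        ]]), 'D': array([-0.04719033,  0.        ,  0.        ,  0.        ,  0.        ]), 'R': array([[-0.99400831, -0.1081467 ,  0.0158674 ],
       [-0.05949485,  0.4135323 , -0.90854356],
       [ 0.09169431, -0.90404388, -0.41748871]]), 't': array([589.91536855, 103.81359681, 952.46298161])}
```

View pics/top0.png

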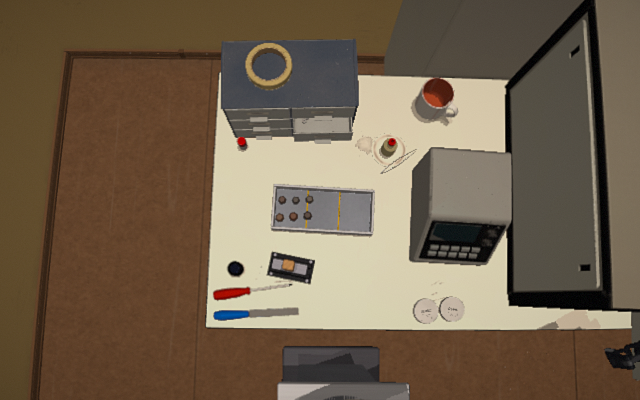

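View pics/side0.png

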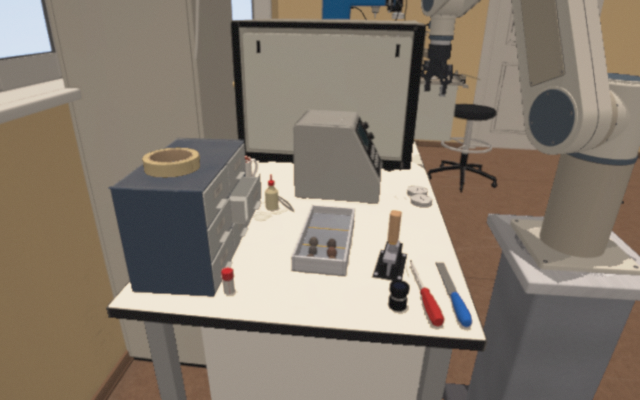

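```bash
cat > h.py <<'E'
import numpy as np, cv2
from cell import bot
def ray(n,uv):
    p=bot.camera_params(n); u=cv2.undistortPoints(np.array([[uv]],float),p['camera_matrix'],p['D'])[0,0]
    R=p['R'];c=-R.T@p['t'];return c,R.T@np.array([u[0],u[1],1])
def atz(n,uv,z):
    c,d=ray(n,uv);return c+d*(z-c[2])/d[2]
def tri(uvt,uvs):
    c1,d1=ray('top',uvt);c2,d2=ray('side',uvs)
    d1/=np.linalg.norm(d1);d2/=np.linalg.norm(d2)
    A=np.stack([d1,-d2],1);x=np.linalg.lstsq(A,c2-c1,rcond=None)[0]
    a=c1+d1*x[0];b=c2+d2*x[1];return (a+b)/2,np.linalg.norm(a-b)
def proj(n,X):
    p=bot.camera_params(n);return cv2.projectPoints(np.array(X,float).reshape(-1,3),cv2.Rodrigues(p['R'])[0],p['t'],p['camera_matrix'],p['D'])[0][:,0]
def crop(im,x0,y0,x1,y1,s,fn):
    c=cv2.resize(im[y0:y1,x0:x1],None,fx=s,fy=s,interpolation=cv2.INTER_CUBIC);cv2.imwrite(fn,np.ascontiguousarray(c[:,:,::-1]))
E
python3 - <<'E'
from h import *
im=cv2.imread('pics/top0.png')[:,:,::-1]
crop(im,220,175,380,295,5,'pics/topc.png')
im=cv2.imread('pics/side0.png')[:,:,::-1]
crop(im,280,195,440,315,5,'pics/sidec.png')
E
```

```text
(no output)
```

View pics/topc.png

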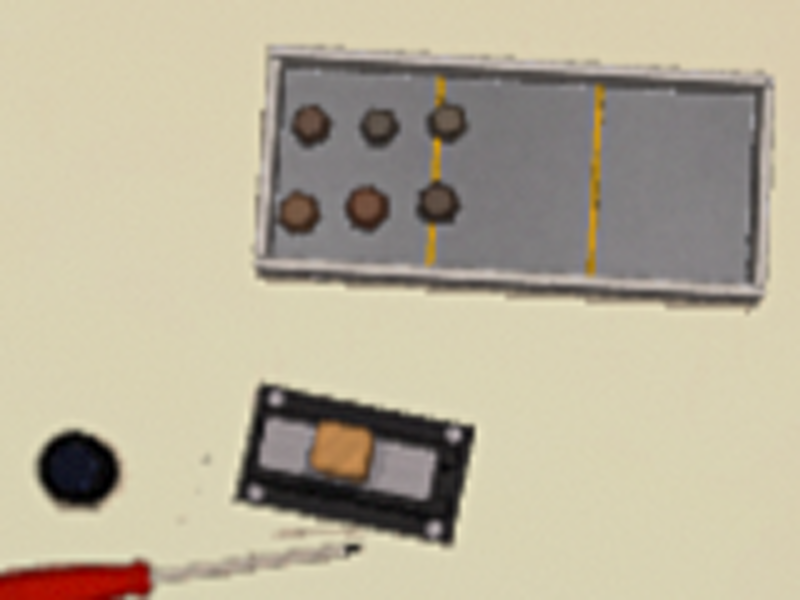

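View pics/sidec.png

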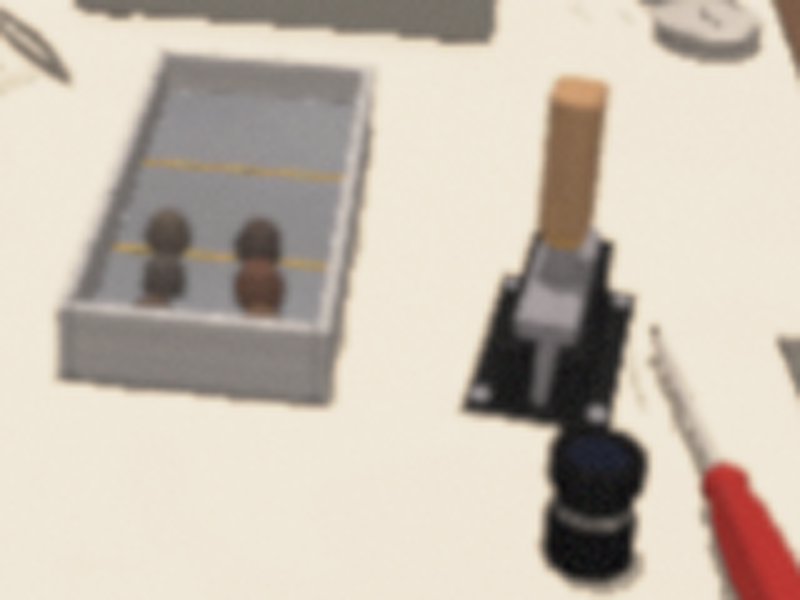

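```bash
cat > fit.py <<'E'
from h import *
from scipy.optimize import least_squares
def P(c,o): return [o[0]+(c[0]+.5)/5-.5,o[1]+(c[1]+.5)/5-.5]
T=(220,175);S=(280,195)
def fit(obs,x0):
    # obs: (cam, px, localXYZ)
    def r(v):
        o=[]
        for cam,px,L in obs:
            c,s=np.cos(v[2]),np.sin(v[2]); X=[v[0]+c*L[0]-s*L[1],v[1]+s*L[0]+c*L[1],L[2]]
            o.append(proj(cam,X)[0]-px)
        return np.ravel(o)
    q=least_squares(r,x0);return q.x,q.fun.reshape(-1,2).round(1)
for cam,o in(('top',T),('side',S)): print(cam,-bot.camera_params(cam)['R'].T@bot.camera_params(cam)['t'])
# tray: world up-image=+x
ot=[('top',P((268,47),T),(56,126,36)),('top',P((772,77),T),(56,-126,36)),('top',P((258,268),T),(-56,126,36)),('top',P((763,293),T),(-56,-126,36))]
os_=[('side',P((60,310),S),(56,126,36)),('side',P((330,330),S),(-56,126,36)),('side',P((163,53),S),(56,-126,36)),('side',P((373,70),S),(-56,-126,36)),('side',P((60,378),S),(56,126,0)),('side',P((330,403),S),(-56,126,0))]
g=atz('top',P((515,170),T),36)
x0=[g[0],g[1],0]
for o in(ot,os_,ot+os_): print(*fit(o,x0))
# handle top centre
ht=P((343,448),T);hs=P((581,87),S)
print('handle',atz('top',ht,126),atz('side',hs,126),tri(ht,hs))
# stand base: screw heads symmetrical -> centre
for p in((276,398),(454,434),(256,492),(433,527)): print(atz('top',P(p,T),6))
for p in((262,386),(474,428),(236,502),(447,545)): print(atz('top',P(p,T),5))
for p in((310,125),(379,127),(446,122),(299,212),(367,207),(438,202)): print('lump',atz('top',P(p,T),24))
E
python3 fit.py
```

```text
top [ 363.7085668    91.616391   1280.62718834]
side [505.22172045 881.93545249 482.60129205]
[ 5.70967464e+02  5.87028603e+01 -3.61746254e-02] [[-0.  -0.3]
 [ 0.3 -0.8]
 [-1.1  0.3]
 [ 0.7  0.7]]
[ 5.70016623e+02  6.00915380e+01 -3.85896096e-02] [[-0.6 -0.7]
 [ 0.9  0.5]
 [-0.8 -1.4]
 [ 0.9 -1.4]
 [-0.4  0.6]
 [ 0.1  1. ]]
[ 5.70444274e+02  5.91845748e+01 -3.68046520e-02] [[-0.2 -0.1]
 [ 0.2 -0.6]
 [-1.3  0.5]
 [ 0.5  0.9]
 [-0.7 -1. ]
 [ 0.8  0.2]
 [-1.  -1.6]
 [ 0.7 -1.6]
 [-0.4  0.4]
 [-0.   0.7]]
handle [428.43721633 136.93498937 126.        ] [427.64029571 137.93278159 126.        ] (array([428.00392423, 137.00790892, 125.60787312]), np.float64(0.9166154937480695))
[459.33229594 175.45797815   6.        ]
[442.92658361  86.84432138   6.        ]
[412.85040849 184.01177108   6.        ]
[397.07055249  96.42303915   6.        ]
[465.24623584 182.64360926   5.        ]
[446.10753438  76.96520405   5.        ]
[407.82599084 193.79842653   5.        ]
[388.39936717  89.37380562   5.        ]
lump [594.04724667 161.30243171  24.        ]
lump [593.65852327 126.9072112   24.        ]
lump [596.80240704  93.55256158  24.        ]
lump [550.13577816 165.55025111  24.        ]
lump [553.23260183 131.94554857  24.        ]
lump [556.35601621  96.80225795  24.        ]
```

```bash
python3 - <<'E'
from h import *
# box: top-view (431,150) back-left top corner ; (412,262) front-left bottom, (428,222)front-left top edge?
print(tri((431,149),(298,124)))
print(tri((512,153),(310,112)))
for p in((412,261),(511,264)): print(atz('top',p,0))
for p in((428,222),(431,149)): print(atz('top',p,150))
im=cv2.imread('pics/top0.png')[:,:,::-1]; crop(im,262,178,342,238,10,'pics/lumps.png')
E
```

```text
(array([ 673.63128491, -170.54830683,  216.59219017]), np.float64(5.70815514039674))
(array([ 668.35920112, -354.24425954,  209.24128064]), np.float64(11.38408240177051))
[ 447.69011647 -168.06857421    0.        ]
[ 442.52014459 -422.95407793    0.        ]
[ 525.69859607 -175.4872342   150.        ]
[ 696.17669949 -186.89367822  150.        ]
```

View pics/lumps.png

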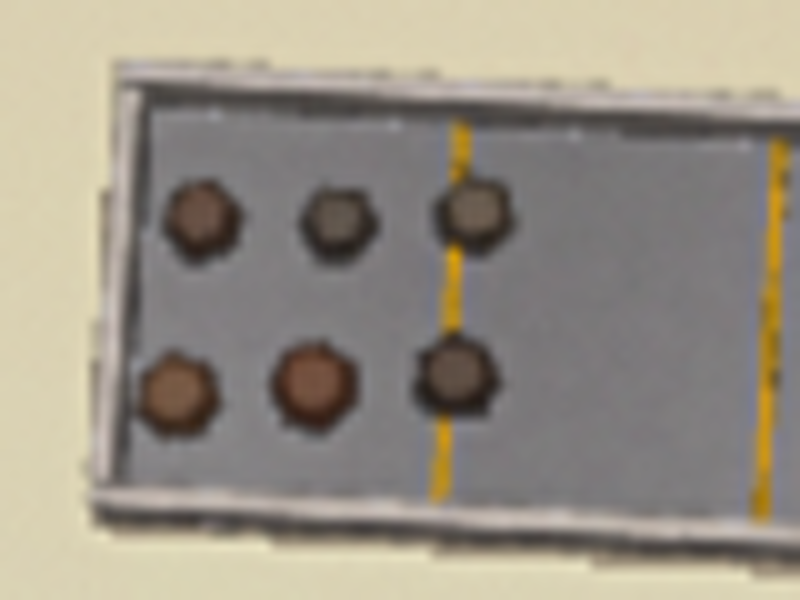

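```bash
cat > plan.py <<'E'
from h import *
from scipy.spatial.transform import Rotation as Ro
def plan(wps,step=50,grip=0.06,quiet=False,upright=True):
    """wps: list of (x,y,z,jaw angle rad, optional step mm)"""
    s=bot.sense();p=np.array(s['eef_pos']);R=np.array(s['tool_rot'])
    a=np.arctan2(R[1,2],R[0,2]);rows_t=[];rows_r=[]
    for w in wps:
        tgt=np.array(w[:3],float);st=w[4] if len(w)>4 else step
        da=w[3]-a
        n=max(1,int(np.ceil(np.linalg.norm(tgt-p)/st)),int(np.ceil(abs(da)/.18)))
        p0=p.copy();a0=a
        for i in range(1,n+1):
            q=p0+(tgt-p0)*i/n;an=a0+da*i/n
            t=R.T@(q-p)/1000
            Rt=np.array([[0,-np.sin(an),np.cos(an)],[0,np.cos(an),np.sin(an)],[-1,0,0]])
            rv=Ro.from_matrix(R.T@Rt).as_rotvec()
            tr=[round(float(x),4)+0 for x in t];rr=[round(float(x),3)+0 for x in rv]
            rows_t.append(tr);rows_r.append(rr)
            p=p+R@np.array(tr)*1000;R=R@Ro.from_rotvec(rr).as_matrix();a=an
    import json
    for k in range(0,len(rows_t),12):
        print('translation',json.dumps(rows_t[k:k+12]));print('delta_rot',json.dumps(rows_r[k:k+12]));print('n',len(rows_t[k:k+12]))
def st():
    s=bot.sense();R=s['tool_rot'];print('t',round(s['t'],2),'p',s['eef_pos'].round(1),'ang',round(float(np.arctan2(R[1,2],R[0,2])),4),'xax',R[:,0].round(4),'F',s['force'].round(2),'M',s['wrist_torque'].round(2),'op',round(s['opening'],1),'j',s['joint_pos'].round(2))
E
python3 - <<'E'
from plan import *
plan([(190,-390,290,-1.0),(330,-220,290,-.7),(410,-20,260,-.35),(428,137,180,-.18)],step=55)
E
```

```text
translation [[-0.0148, 0.0014, -0.0477], [-0.0148, 0.0028, -0.0476], [-0.0148, 0.0045, -0.0475], [-0.0149, 0.0059, -0.0473], [0.0, 0.0419, -0.0135], [0.0, 0.0427, -0.0109], [0.0001, 0.0433, -0.0084], [0.0, 0.0436, -0.0058], [0.0, 0.044, -0.0031], [0.0075, 0.0511, -0.0169], [0.0075, 0.0524, -0.0124], [0.0075, 0.0533, -0.0078]]
delta_rot [[-0.032, -0.001, 0.0], [-0.033, 0.0, 0.0], [-0.032, 0.0, 0.0], [-0.033, 0.0, 0.0], [-0.06, 0.0, 0.0], [-0.06, 0.0, 0.0], [-0.06, 0.0, 0.0], [-0.06, 0.0, 0.0], [-0.06, 0.0, 0.0], [-0.087, 0.0, 0.0], [-0.088, 0.0, 0.0], [-0.087, 0.0, 0.0]]
n 12
translation [[0.0076, 0.0538, -0.003], [0.02, 0.0384, -0.0092], [0.02, 0.0388, -0.0077], [0.02, 0.039, -0.0059], [0.02, 0.0393, -0.0043]]
delta_rot [[-0.088, 0.0, 0.0], [-0.042, 0.0, 0.0], [-0.043, 0.0, 0.0], [-0.042, 0.0, 0.0], [-0.043, 0.0, 0.0]]
n 5
```

Emit:
move_arm:
  translation:
    - [-0.0148,0.0014,-0.0477]
    - [-0.0148,0.0028,-0.0476]
    - [-0.0148,0.0045,-0.0475]
    - [-0.0149,0.0059,-0.0473]
    - [0.0,0.0419,-0.0135]
    - [0.0,0.0427,-0.0109]
    - [0.0001,0.0433,-0.0084]
    - [0.0,0.0436,-0.0058]
    - [0.0,0.044,-0.0031]
    - [0.0075,0.0511,-0.0169]
    - [0.0075,0.0524,-0.0124]
    - [0.0075,0.0533,-0.0078]
  delta_rot:
    - [-0.032,-0.001,0.0]
    - [-0.033,0.0,0.0]
    - [-0.032,0.0,0.0]
    - [-0.033,0.0,0.0]
    - [-0.06,0.0,0.0]
    - [-0.06,0.0,0.0]
    - [-0.06,0.0,0.0]
    - [-0.06,0.0,0.0]
    - [-0.06,0.0,0.0]
    - [-0.087,0.0,0.0]
    - [-0.088,0.0,0.0]
    - [-0.087,0.0,0.0]
  gripper: [0.06,0.06,0.06,0.06,0.06,0.06,0.06,0.06,0.06,0.06,0.06,0.06]

```text
t: 1.6
eef_pos: [390.4, -68.7, 267.4]
tool_rot: [[0.001, 0.422, 0.907], [-0.001, 0.907, -0.422], [-1.0, -0.001, 0.001]]
force: [1.4, -0.6, 0.3]
opening: 60.2
```

Emit:
move_arm:
  translation:
    - [0.0076,0.0538,-0.003]
    - [0.02,0.0384,-0.0092]
    - [0.02,0.0388,-0.0077]
    - [0.02,0.039,-0.0059]
    - [0.02,0.0393,-0.0043]
    - [0,0,0]
  delta_rot:
    - [-0.088,0.0,0.0]
    - [-0.042,0.0,0.0]
    - [-0.043,0.0,0.0]
    - [-0.042,0.0,0.0]
    - [-0.043,0.0,0.0]
    - [0,0,0]
  gripper: [0.06,0.06,0.06,0.06,0.06,0.06]

```text
t: 2.35
eef_pos: [427.4, 138.2, 178.4]
tool_rot: [[-0.002, 0.176, 0.984], [-0.002, 0.984, -0.176], [-1.0, -0.002, -0.002]]
force: [-0.6, -1.2, 0.0]
opening: 59.8
```

```bash
python3 - <<'E'
from plan import *
st()
im=bot.get_image('side');crop(im,280,135,440,255,5,'pics/s1.png')
plan([(428.3,136.9,100,-.18),(428.3,136.9,78,-.18,12)],step=25)
E
```

```text
t 2.35 p [427.4 138.2 178.4] ang -0.1764 xax [-0.0024 -0.0015 -1.    ] F [-0.57 -1.24  0.03] M [ 0.03 -0.02  0.05] op 59.8 j [ 0.29  0.25  2.05 -0.    0.85  0.46]
translation [[0.0198, 0.0, 0.0002], [0.0197, 0.0, 0.0002], [0.0198, -0.0001, 0.0002], [0.0198, 0.0, 0.0002], [0.011, 0.0, 0.0], [0.011, 0.0, 0.0]]
delta_rot [[0.001, -0.001, 0.002], [0.0, 0.0, 0.0], [0.001, 0.0, 0.0], [0.0, 0.0, 0.0], [0.0, 0.0, 0.0], [0.0, 0.0, 0.0]]
n 6
```

View pics/s1.png

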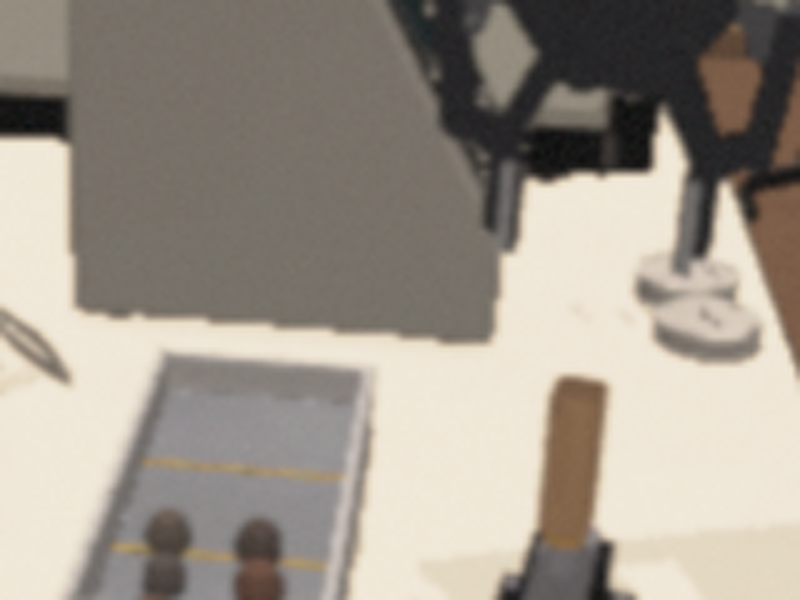

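Emit:
move_arm:
  translation:
    - [0.0198,-0.0003,0.0002]
    - [0.0197,-0.0003,0.0002]
    - [0.0198,-0.0003,0.0002]
    - [0.0198,0.0,0.0002]
    - [0.011,0.0,0.0]
    - [0.011,0.0,0.0]
    - [0,0,0]
  delta_rot:
    - [0.001,-0.001,0.001]
    - [0.0,0.0,0.0]
    - [0.001,0.0,0.0]
    - [0.0,0.0,0.0]
    - [0.0,0.0,0.0]
    - [0.0,0.0,0.0]
    - [0,0,0]
  gripper: [0.06,0.06,0.06,0.06,0.06,0.06,0.06]

```text
t: 3.28
eef_pos: [428.8, 135.1, 78.5]
tool_rot: [[0.001, 0.181, 0.983], [-0.0, 0.983, -0.181], [-1.0, -0.0, 0.001]]
force: [0.3, -0.5, 0.4]
opening: 60.7
```

```bash
python3 - <<'E'
from plan import *
st()
im=bot.get_image('side');crop(im,320,155,480,275,5,'pics/s2.png')
im=bot.get_image('top');crop(im,220,175,380,295,5,'pics/t2.png')
E
```

```text
t 3.27 p [428.8 135.1  78.5] ang -0.1824 xax [ 7.e-04 -4.e-04 -1.e+00] F [ 0.27 -0.53  0.41] M [ 0.01 -0.03 -0.  ] op 60.7 j [ 0.28  0.44  2.1  -0.    0.6   0.46]
```

View pics/s2.png

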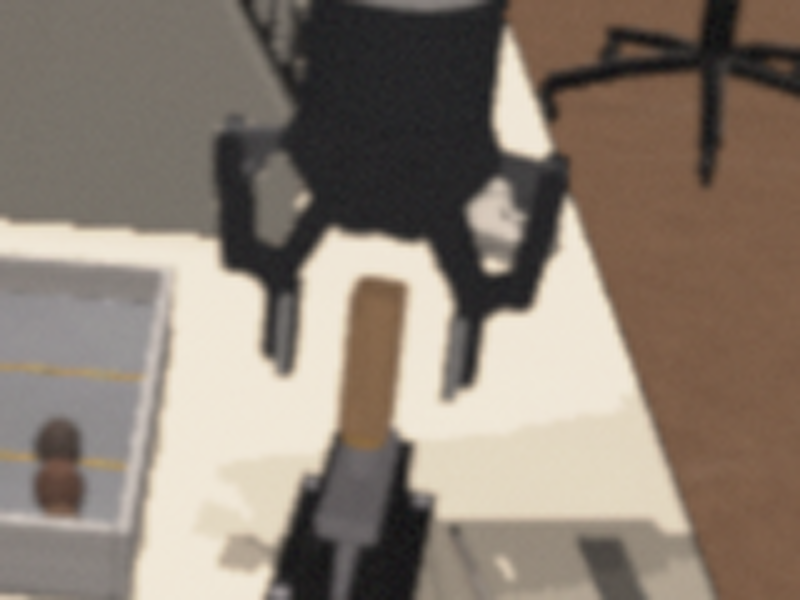

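Emit:
move_arm:
  translation:
    - [0,0.0015,0]
    - [0,0,0]
    - [0,0,0]
    - [0,0,0]
    - [0,0,0]
    - [0,0,0]
  delta_rot:
    - [0,0,0]
    - [0,0,0]
    - [0,0,0]
    - [0,0,0]
    - [0,0,0]
    - [0,0,0]
  gripper: [0.05,0.035,0.025,0.015,0.015,0.015]
  force: 70

```text
t: 4.12
eef_pos: [428.9, 137.1, 79.1]
tool_rot: [[0.001, 0.181, 0.983], [0.0, 0.983, -0.181], [-1.0, 0.0, 0.001]]
force: [-1.8, 1.6, 6.9]
opening: 21.2
```

```bash
python3 - <<'E'
from plan import *
st()
im=bot.get_image('side');crop(im,320,155,480,275,5,'pics/s3.png')
im=bot.get_image('top');crop(im,220,175,380,295,5,'pics/t3.png')
E
```

```text
t 4.12 p [428.9 137.1  79.1] ang -0.1821 xax [ 9.e-04  0.e+00 -1.e+00] F [-1.75  1.58  6.88] M [ 0.21  0.6  -0.01] op 21.2 j [ 0.28  0.44  2.1  -0.    0.6   0.47]
```

View pics/s3.png

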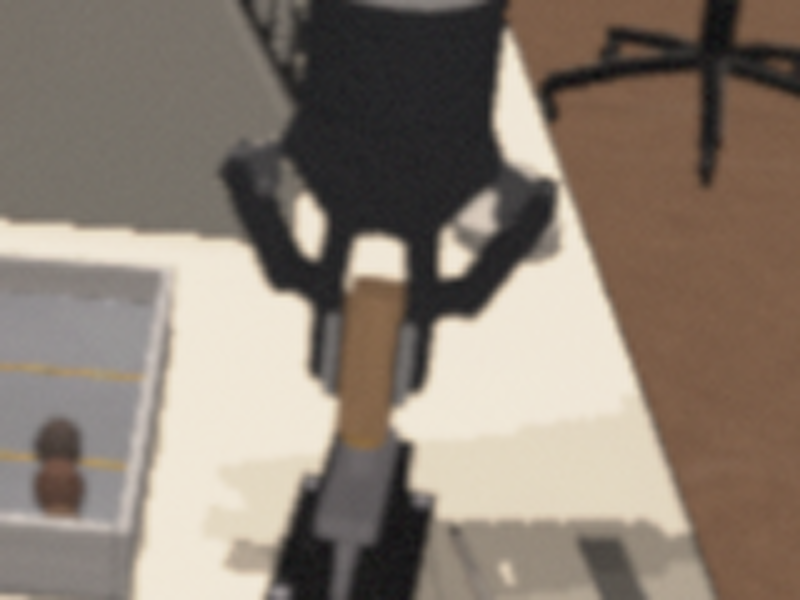

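View pics/t3.png

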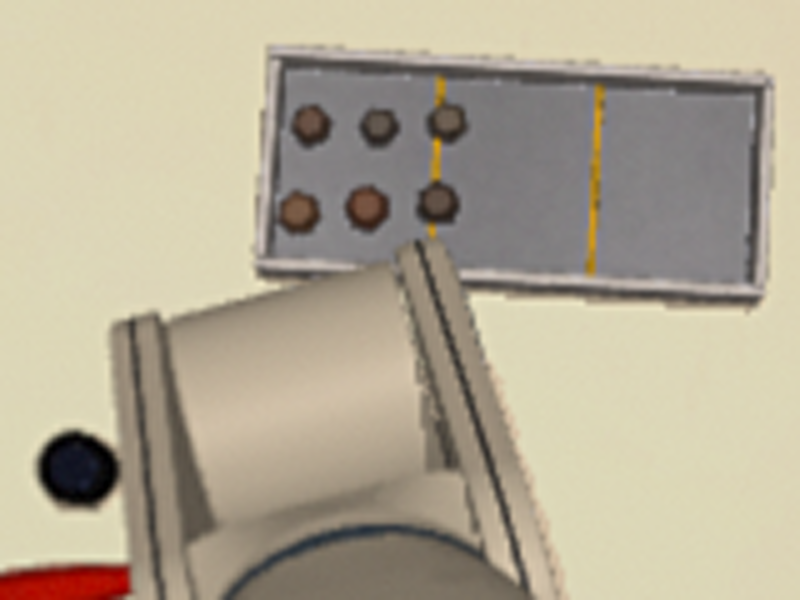

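```bash
python3 - <<'E'
from plan import *
im=cv2.imread('pics/top0.png')
def Q(c): return [262+(c[0]+.5)/10-.5,178+(c[1]+.5)/10-.5]
f=lambda c,z=22: atz('top',Q(c),z)[:2]
g1=f((406.5,218)),f((385.5,380)); g2=f((271,220)),f((246,390))
for a,b in(g1,g2): print(a,b,'mid',(a+b)/2,'dir',np.arctan2(*(a-b)[::-1]))
# edges
for c in((378,218),(435,218),(358,380),(413,380),(242,220),(300,220),(220,390),(272,390)): print(f(c).round(1))
# yellow lines
for c in((462,122),(438,500),(782,140),(760,518)): print('line',f(c,15).round(1))
E
```

```text
[595.98381148 110.02476062] [554.97274474 114.41507018] mid [575.47827811 112.2199154 ] dir -0.1066456730696028
[594.86062265 143.83186266] [551.85576403 148.96521272] mid [573.35819334 146.39853769] dir -0.11880461519482692
[595.9 117.1]
[596.1 102.9]
[554.9 121.2]
[555.1 107.6]
[594.7 151.1]
[595.  136.6]
[551.7 155.4]
[552.  142.5]
line [622.1  96.6]
line [526.1 100.9]
line [619.   15.8]
line [522.9  20.6]
```

Emit:
move_arm:
  translation:
    - [-0.005,0,0]
    - [-0.02,0,0]
    - [-0.02,0,0]
    - [-0.026,0,0]
    - [0,0,0]
  delta_rot:
    - [0,0,0]
    - [0,0,0]
    - [0,0,0]
    - [0,0,0]
    - [0,0,0]
  gripper: [0.015,0.015,0.015,0.015,0.015]

```text
t: 4.85
eef_pos: [430.4, 137.3, 151.3]
tool_rot: [[0.005, 0.181, 0.983], [0.001, 0.983, -0.181], [-1.0, 0.002, 0.005]]
force: [0.3, 0.9, -1.7]
opening: 21.6
```

```bash
python3 - <<'E'
from plan import *
st()
plan([(573.5,112.4,150,-1.661,30)])
E
```

```text
t 4.85 p [430.4 137.3 151.3] ang -0.182 xax [ 0.0055  0.001  -1.    ] F [ 0.27  0.85 -1.69] M [-0.02 -0.01  0.03] op 21.6 j [ 0.28  0.29  2.07 -0.    0.78  0.47]
translation [[0.0002, 0.0002, 0.0161], [0.0002, 0.0028, 0.0159], [0.0001, 0.0053, 0.0153], [0.0002, 0.0078, 0.0141], [0.0001, 0.01, 0.0127], [0.0002, 0.0119, 0.0108], [0.0001, 0.0135, 0.0088], [0.0002, 0.0148, 0.0064], [0.0001, 0.0157, 0.004]]
delta_rot [[0.164, 0.005, -0.002], [0.165, 0.0, 0.0], [0.164, 0.0, 0.0], [0.164, 0.0, 0.0], [0.165, 0.0, 0.0], [0.164, 0.0, 0.0], [0.164, 0.0, 0.0], [0.165, 0.0, 0.0], [0.164, 0.0, 0.0]]
n 9
```

Emit:
move_arm:
  translation:
    - [0.0002,0.0002,0.0161]
    - [0.0002,0.0028,0.0159]
    - [0.0001,0.0053,0.0153]
    - [0.0002,0.0078,0.0141]
    - [0.0001,0.01,0.0127]
    - [0.0002,0.0119,0.0108]
    - [0.0001,0.0135,0.0088]
    - [0.0002,0.0148,0.0064]
    - [0.0001,0.0157,0.004]
    - [0,0,0]
    - [0,0,0]
  delta_rot:
    - [0.164,0,0]
    - [0.165,0.0,0.0]
    - [0.164,0.0,0.0]
    - [0.164,0.0,0.0]
    - [0.165,0.0,0.0]
    - [0.164,0.0,0.0]
    - [0.164,0.0,0.0]
    - [0.165,0.0,0.0]
    - [0.164,0.0,0.0]
    - [0,0,0]
    - [0,0,0]
  gripper: [0.015,0.015,0.015,0.015,0.015,0.015,0.015,0.015,0.015,0.015,0.015]

```text
t: 6.22
eef_pos: [571.1, 112.0, 147.7]
tool_rot: [[-0.0, 0.996, -0.087], [-0.0, -0.087, -0.996], [-1.0, -0.0, 0.0]]
force: [0.6, -0.4, -1.3]
opening: 21.0
```

```bash
python3 - <<'E'
from plan import *
st()
im=bot.get_image('side');cv2.imwrite('pics/s4.png',im[:,:,::-1]);crop(im,260,155,420,275,5,'pics/s4c.png')
im=bot.get_image('top');crop(im,220,175,380,295,5,'pics/t4.png')
E
```

```text
t 6.22 p [571.1 112.  147.7] ang -1.658 xax [-5.e-04 -4.e-04 -1.e+00] F [ 0.6  -0.36 -1.28] M [ 0.06  0.01 -0.1 ] op 21.0 j [ 0.17  0.47  1.78 -0.    0.89  1.83]
```

View pics/s4c.png

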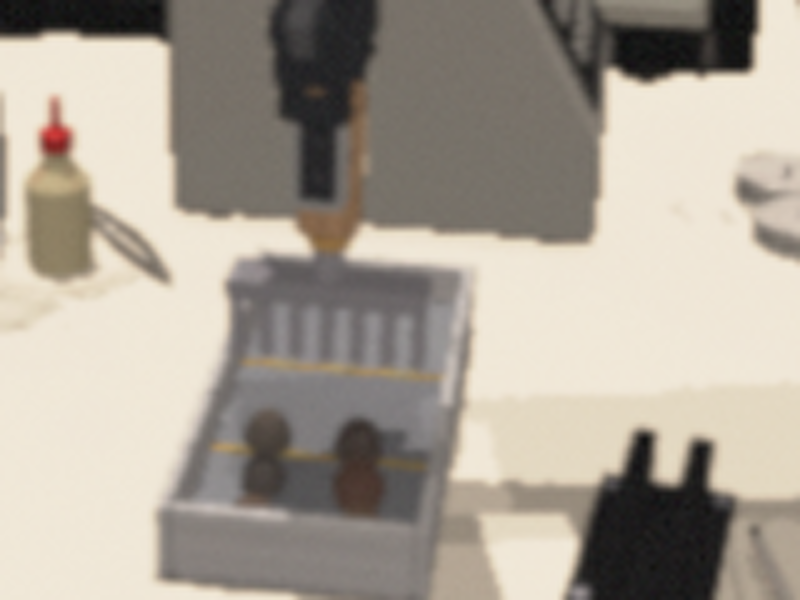

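View pics/t4.png

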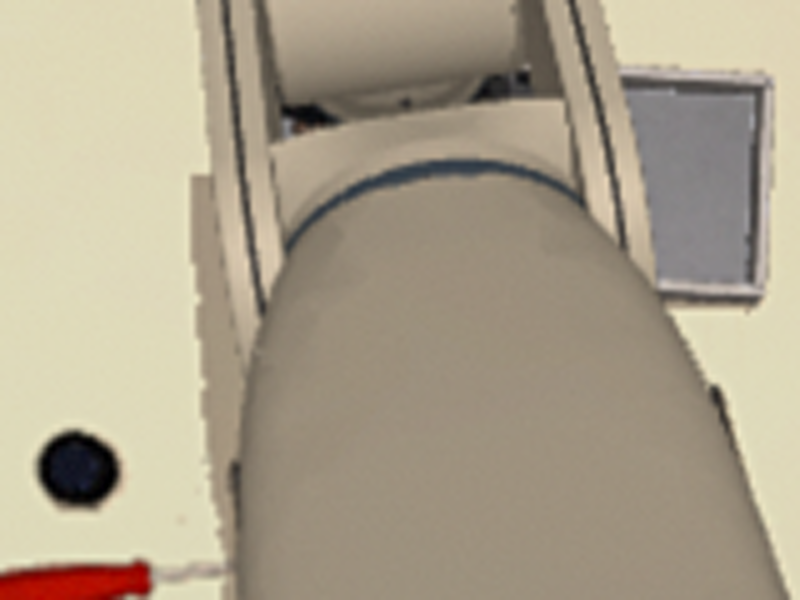

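```bash
python3 - <<'E'
from plan import *
st()
d=np.array([.996,-.088,0]);n=np.array([-.088,-.996,0])
s=bot.sense();e=s['eef_pos']-np.array([0,0,77.])
for o in (-39.5,-26.3,-13.2,0,13.2,26.3,39.5):
    p=proj('side',e+d*o+2.5*-n)[0]; print(((p[0]-260+.5)*5-.5).round(),((p[1]-155+.5)*5-.5).round())
im=bot.get_image('side');crop(im,300,205,350,240,16,'pics/s4d.png')
E
```

```text
t 6.33 p [571.3 112.1 148.2] ang -1.6588 xax [ 4.e-04 -3.e-04 -1.e+00] F [ 0.47  0.06 -1.63] M [ 0.01 -0.02  0.  ] op 21.3 j [ 0.17  0.47  1.78 -0.    0.89  1.83]
415.0 368.0
383.0 365.0
353.0 362.0
322.0 358.0
291.0 355.0
261.0 352.0
231.0 349.0
```

View pics/s4d.png

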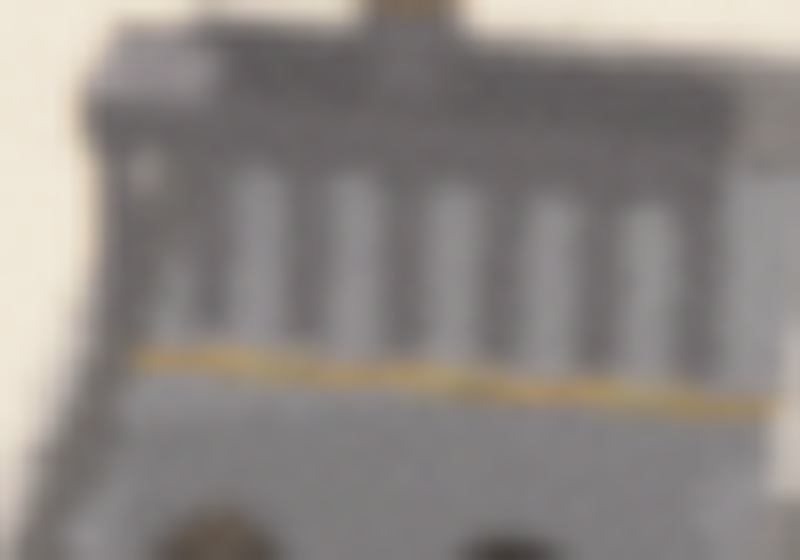

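Emit:
move_arm:
  translation:
    - [0.01,0.002,-0.0007]
    - [0.012,0.001,0]
    - [0.0115,0,0]
    - [0,0,0]
  delta_rot:
    - [0,0,0]
    - [0,0,0]
    - [0,0,0]
    - [0,0,0]
  gripper: [0.015,0.015,0.015,0.015]

```text
t: 6.88
eef_pos: [574.3, 112.3, 113.6]
tool_rot: [[-0.001, 0.996, -0.09], [-0.001, -0.09, -0.996], [-1.0, -0.001, 0.001]]
force: [0.1, 0.6, -1.4]
opening: 21.4
```

```bash
python3 - <<'E'
from plan import *
st()
im=bot.get_image('side');cv2.imwrite('pics/s5.png',im[:,:,::-1]);crop(im,285,210,365,270,10,'pics/s5c.png')
st()
E
```

```text
t 6.88 p [574.3 112.3 113.6] ang -1.6609 xax [-1.3e-03 -6.0e-04 -1.0e+00] F [ 0.09  0.63 -1.38] M [ 0.01 -0.01 -0.01] op 21.4 j [ 0.17  0.52  1.79 -0.    0.83  1.83]
t 6.92 p [574.8 112.4 114.3] ang -1.6609 xax [-0.e+00 -4.e-04 -1.e+00] F [ 0.8  -0.03 -1.61] M [ 0.01 -0.   -0.03] op 21.5 j [ 0.17  0.52  1.79 -0.    0.83  1.83]
```

View pics/s5c.png

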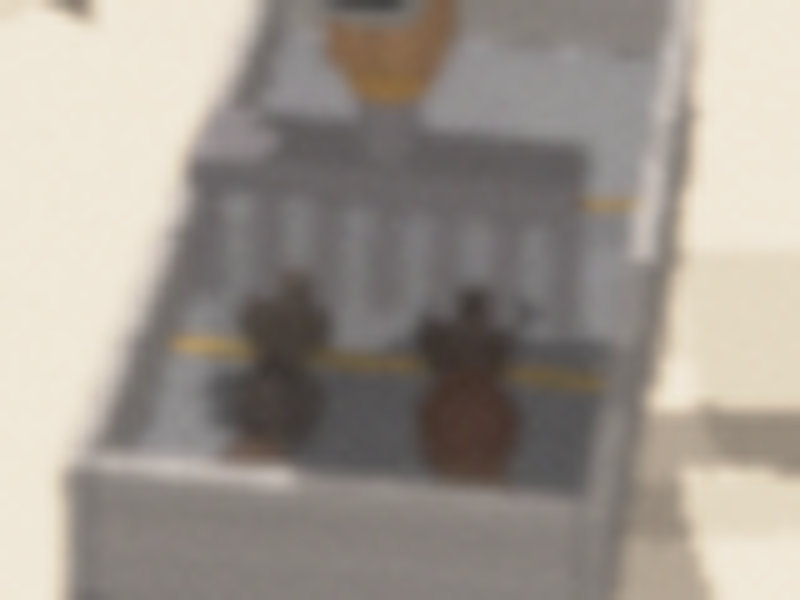

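```bash
python3 - <<'E'
from plan import *
d=np.array([.996,-.09,0])
s=bot.sense();e=s['eef_pos']-np.array([0,0,77.])
for o in (-39.5,-13.2,0,13.2,39.5):
    for yy in(-2.5,2.5):
        p=proj('side',e+d*o+[0,yy,0])[0]; print(o,yy,((p[0]-285+.5)*10-.5).round(),((p[1]-210+.5)*10-.5).round())
im=cv2.imread('pics/s5.png')[:,:,::-1];crop(im,300,230,350,262,16,'pics/s5d.png')
E
```

```text
-39.5 -2.5 559.0 315.0
-39.5 2.5 558.0 327.0
-13.2 -2.5 438.0 301.0
-13.2 2.5 436.0 313.0
0 -2.5 378.0 295.0
0 2.5 376.0 306.0
13.2 -2.5 318.0 288.0
13.2 2.5 316.0 299.0
39.5 -2.5 200.0 274.0
39.5 2.5 197.0 286.0
```

View pics/s5d.png

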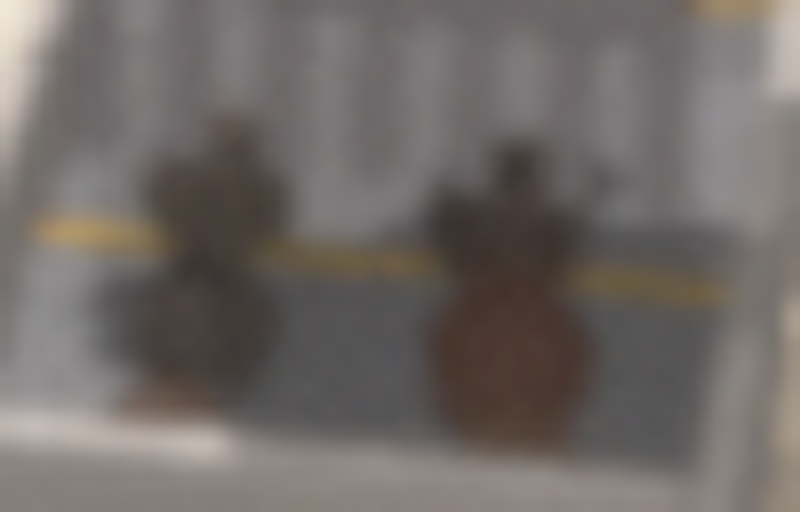

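Emit:
move_arm:
  translation:
    - [0.002,0,-0.0005]
    - [0.002,0,0]
    - [0.002,0,0]
    - [0,0,0]
  delta_rot:
    - [0,0,0]
    - [0,0,0]
    - [0,0,0]
    - [0,0,0]
  gripper: [0.015,0.015,0.015,0.015]

```text
t: 7.42
eef_pos: [575.3, 113.0, 109.1]
tool_rot: [[0.001, 0.996, -0.09], [-0.0, -0.09, -0.996], [-1.0, 0.001, -0.0]]
force: [-0.2, 0.8, -2.1]
opening: 21.3
```

Emit:
move_arm:
  translation:
    - [0.002,0,0]
    - [0.002,0,0]
    - [0,0,0]
  delta_rot:
    - [0,0,0]
    - [0,0,0]
    - [0,0,0]
  gripper: [0.015,0.015,0.015]

```text
t: 7.8
eef_pos: [575.3, 112.9, 104.9]
tool_rot: [[0.001, 0.996, -0.09], [-0.0, -0.09, -0.996], [-1.0, 0.001, 0.0]]
force: [-0.1, 0.5, -0.8]
opening: 21.5
```

Emit:
move_arm:
  translation:
    - [0.0015,0,0]
    - [0.0015,0,0]
    - [0,0,0]
  delta_rot:
    - [0,0,0]
    - [0,0,0]
    - [0,0,0]
  gripper: [0.015,0.015,0.015]

```text
t: 8.18
eef_pos: [575.3, 113.0, 102.0]
tool_rot: [[0.001, 0.996, -0.09], [-0.0, -0.09, -0.996], [-1.0, 0.001, 0.0]]
force: [-0.6, -0.3, -0.9]
opening: 21.5
```

Emit:
move_arm:
  translation:
    - [0.001,0,0]
    - [0.001,0,0]
    - [0,0,0]
  delta_rot:
    - [0,0,0]
    - [0,0,0]
    - [0,0,0]
  gripper: [0.015,0.015,0.015]

```text
t: 8.55
eef_pos: [575.4, 113.0, 100.1]
tool_rot: [[0.001, 0.996, -0.09], [-0.0, -0.09, -0.996], [-1.0, 0.001, -0.0]]
force: [0.1, -1.0, -2.1]
opening: 21.4
```

Emit:
move_arm:
  translation:
    - [0.001,0,0]
    - [0.001,0,0]
    - [0,0,0]
  delta_rot:
    - [0,0,0]
    - [0,0,0]
    - [0,0,0]
  gripper: [0.015,0.015,0.015]

```text
t: 8.93
eef_pos: [575.4, 113.0, 98.1]
tool_rot: [[0.001, 0.996, -0.09], [-0.0, -0.09, -0.996], [-1.0, 0.001, 0.0]]
force: [-0.8, 0.0, -1.6]
opening: 21.5
```

Emit:
move_arm:
  translation:
    - [0.001,0,0]
    - [0.0005,0,0]
    - [0,0,0]
  delta_rot:
    - [0,0,0]
    - [0,0,0]
    - [0,0,0]
  gripper: [0.015,0.015,0.015]

```text
t: 9.3
eef_pos: [575.4, 113.0, 96.6]
tool_rot: [[0.002, 0.996, -0.09], [-0.0, -0.09, -0.996], [-1.0, 0.002, -0.0]]
force: [-0.5, -0.2, -3.2]
opening: 21.1
```

Emit:
move_arm:
  translation:
    - [0.001,0,0]
    - [0.0005,0,0]
    - [0,0,0]
  delta_rot:
    - [0,0,0]
    - [0,0,0]
    - [0,0,0]
  gripper: [0.015,0.015,0.015]

```text
t: 9.68
eef_pos: [575.4, 113.0, 95.1]
tool_rot: [[0.002, 0.996, -0.09], [-0.0, -0.09, -0.996], [-1.0, 0.002, -0.0]]
force: [0.0, 0.9, -1.0]
opening: 21.5
```

Emit:
move_arm:
  translation:
    - [0.0005,0,0]
    - [0.0005,0,0]
    - [0,0,0]
  delta_rot:
    - [0,0,0]
    - [0,0,0]
    - [0,0,0]
  gripper: [0.015,0.015,0.015]

```text
t: 10.05
eef_pos: [575.4, 113.0, 94.1]
tool_rot: [[0.002, 0.996, -0.09], [-0.0, -0.09, -0.996], [-1.0, 0.002, -0.0]]
force: [-0.1, -0.5, -1.4]
opening: 20.9
```

Emit:
move_arm:
  translation:
    - [0.0005,0,0]
    - [0.0005,0,0]
  delta_rot:
    - [0,0,0]
    - [0,0,0]
  gripper: [0.015,0.015]

```text
t: 10.3
eef_pos: [575.5, 113.0, 93.1]
tool_rot: [[0.002, 0.996, -0.09], [-0.0, -0.09, -0.996], [-1.0, 0.002, -0.0]]
force: [0.1, -0.3, -0.6]
opening: 21.1
```

Emit:
move_arm:
  translation:
    - [0.0005,0,0]
    - [0.0005,0,0]
  delta_rot:
    - [0,0,0]
    - [0,0,0]
  gripper: [0.015,0.015]

```text
t: 10.55
eef_pos: [575.4, 113.0, 92.1]
tool_rot: [[0.002, 0.996, -0.09], [-0.0, -0.09, -0.996], [-1.0, 0.002, -0.0]]
force: [0.1, -0.4, -1.8]
opening: 21.5
```

Emit:
move_arm:
  translation:
    - [0.0005,0,0]
    - [0,0,0]
  delta_rot:
    - [0,0,0]
    - [0,0,0]
  gripper: [0.015,0.015]

```text
t: 10.8
eef_pos: [575.4, 113.0, 91.6]
tool_rot: [[0.002, 0.996, -0.09], [-0.0, -0.09, -0.996], [-1.0, 0.002, -0.0]]
force: [0.2, -0.2, -1.3]
opening: 21.3
```

Edge is near z≈14.5; continuing to feel for the bed.

Emit:
move_arm:
  translation:
    - [0.0005,0,0]
    - [0.0005,0,0]
  delta_rot:
    - [0,0,0]
    - [0,0,0]
  gripper: [0.015,0.015]

```text
t: 11.05
eef_pos: [575.5, 113.0, 90.6]
tool_rot: [[0.002, 0.996, -0.09], [-0.0, -0.09, -0.996], [-1.0, 0.002, -0.0]]
force: [-0.2, 0.8, -0.7]
opening: 21.0
```

Emit:
move_arm:
  translation:
    - [0.0005,0,0]
    - [0,0,0]
  delta_rot:
    - [0,0,0]
    - [0,0,0]
  gripper: [0.015,0.015]

```text
t: 11.3
eef_pos: [575.4, 113.0, 90.1]
tool_rot: [[0.002, 0.996, -0.09], [-0.0, -0.09, -0.996], [-1.0, 0.002, -0.0]]
force: [-0.3, 0.1, -0.7]
opening: 21.2
```

Emit:
move_arm:
  translation:
    - [0.0005,0,0]
    - [0,0,0]
  delta_rot:
    - [0,0,0]
    - [0,0,0]
  gripper: [0.015,0.015]

```text
t: 11.55
eef_pos: [575.4, 113.0, 89.6]
tool_rot: [[0.002, 0.996, -0.09], [-0.0, -0.09, -0.996], [-1.0, 0.002, -0.0]]
force: [0.6, 0.7, -1.3]
opening: 21.6
```

Emit:
move_arm:
  translation:
    - [0.0005,0,0]
    - [0,0,0]
  delta_rot:
    - [0,0,0]
    - [0,0,0]
  gripper: [0.015,0.015]

```text
t: 11.8
eef_pos: [575.4, 113.0, 89.1]
tool_rot: [[0.002, 0.996, -0.09], [-0.0, -0.09, -0.996], [-1.0, 0.002, -0.0]]
force: [-0.1, -0.0, -2.1]
opening: 21.2
```

Emit:
move_arm:
  translation:
    - [0.0005,0,0]
    - [0,0,0]
  delta_rot:
    - [0,0,0]
    - [0,0,0]
  gripper: [0.015,0.015]

```text
t: 12.05
eef_pos: [575.5, 113.0, 88.7]
tool_rot: [[0.002, 0.996, -0.09], [-0.0, -0.09, -0.996], [-1.0, 0.002, -0.0]]
force: [-0.2, 0.3, -0.4]
opening: 21.0
```

```bash
python3 - <<'E'
from plan import *
st()
im=bot.get_image('side');crop(im,285,205,365,265,10,'pics/s6c.png')
st()
E
```

```text
t 12.05 p [575.5 113.   88.7] ang -1.661 xax [ 1.7e-03 -1.0e-04 -1.0e+00] F [-0.22  0.3  -0.37] M [-0.02  0.02 -0.01] op 21.0 j [ 0.17  0.56  1.8  -0.    0.78  1.84]
t 12.1 p [575.5 113.   88.7] ang -1.661 xax [ 1.6e-03 -1.0e-04 -1.0e+00] F [ 0.35 -0.56 -1.11] M [ 0.01 -0.   -0.04] op 21.4 j [ 0.17  0.56  1.8  -0.    0.78  1.84]
```

View pics/s6c.png

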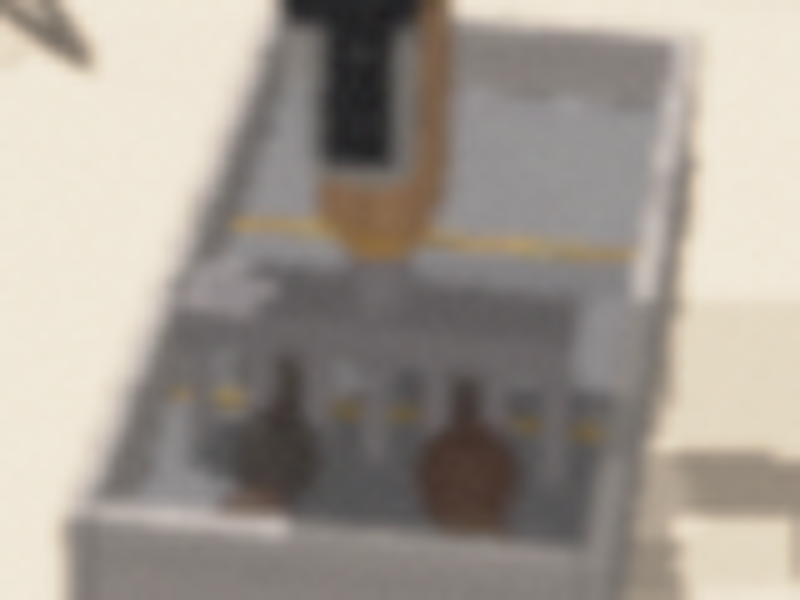

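Emit:
move_arm:
  translation:
    - [0.0005,0,0]
    - [0,0,0]
  delta_rot:
    - [0,0,0]
    - [0,0,0]
  gripper: [0.015,0.015]

```text
t: 12.35
eef_pos: [575.5, 113.0, 88.3]
tool_rot: [[0.002, 0.996, -0.09], [-0.0, -0.09, -0.996], [-1.0, 0.002, -0.0]]
force: [-0.9, 0.2, 1.6]
opening: 21.3
```

Emit:
move_arm:
  translation:
    - [0.0005,0,0]
    - [0,0,0]
  delta_rot:
    - [0,0,0]
    - [0,0,0]
  gripper: [0.015,0.015]

```text
t: 12.6
eef_pos: [575.6, 113.0, 87.9]
tool_rot: [[0.002, 0.996, -0.09], [-0.0, -0.09, -0.996], [-1.0, 0.002, -0.0]]
force: [-2.1, 0.3, 4.1]
opening: 21.2
```

Emit:
move_arm:
  translation:
    - [0.0005,0,0]
    - [0,0,0]
  delta_rot:
    - [0,0,0]
    - [0,0,0]
  gripper: [0.015,0.015]

```text
t: 12.85
eef_pos: [575.7, 113.0, 87.6]
tool_rot: [[0.002, 0.996, -0.09], [-0.0, -0.09, -0.996], [-1.0, 0.002, -0.0]]
force: [-1.9, -1.1, 6.3]
opening: 21.3
```

Emit:
move_arm:
  translation:
    - [-0.0004,0.0002,0.004]
    - [0,0.0004,0.008]
    - [0,0.0004,0.008]
  delta_rot:
    - [0,0,0]
    - [-0.004,0,0]
    - [-0.005,0,0]
  gripper: [0.015,0.015,0.015]

```text
t: 13.22
eef_pos: [575.9, 93.8, 88.4]
tool_rot: [[0.004, 0.997, -0.081], [0.002, -0.081, -0.997], [-1.0, 0.004, -0.002]]
force: [-0.3, 5.2, 8.2]
opening: 21.0
```

Emit:
move_arm:
  translation:
    - [-0.0008,0.0003,0.008]
    - [-0.0007,0.0003,0.008]
  delta_rot:
    - [-0.005,0,0]
    - [-0.005,0,0]
  gripper: [0.015,0.015]

```text
t: 13.48
eef_pos: [574.6, 77.0, 89.4]
tool_rot: [[0.003, 0.997, -0.071], [0.001, -0.071, -0.997], [-1.0, 0.003, -0.001]]
force: [1.3, 3.9, 2.8]
opening: 21.0
```

Emit:
move_arm:
  translation:
    - [-0.0001,0.0003,0.008]
    - [-0.0002,0.0003,0.008]
    - [-0.0002,0.0003,0.008]
  delta_rot:
    - [-0.005,0,0]
    - [-0.005,0,0]
    - [-0.005,0,0]
  gripper: [0.015,0.015,0.015]

```text
t: 13.85
eef_pos: [573.8, 53.0, 90.0]
tool_rot: [[0.003, 0.998, -0.056], [0.001, -0.056, -0.998], [-1.0, 0.003, -0.001]]
force: [0.0, 4.5, 6.4]
opening: 21.2
```

Emit:
move_arm:
  translation:
    - [-0.0005,0.0002,0.008]
    - [-0.0005,0.0002,0.008]
  delta_rot:
    - [-0.005,0,0]
    - [-0.004,0,0]
  gripper: [0.015,0.015]

```text
t: 14.1
eef_pos: [572.9, 36.6, 90.6]
tool_rot: [[0.002, 0.999, -0.047], [0.0, -0.047, -0.999], [-1.0, 0.002, -0.0]]
force: [-0.5, 4.2, 3.5]
opening: 21.2
```

```bash
python3 - <<'E'
from plan import *
im=bot.get_image('side');crop(im,285,195,365,255,10,'pics/s7c.png')
st()
E
```

```text
t 14.15 p [572.8  35.8  90.6] ang -1.618 xax [ 1.6e-03 -3.0e-04 -1.0e+00] F [0.39 2.46 3.99] M [ 0.65 -0.08  0.06] op 21.2 j [ 0.04  0.54  1.83 -0.    0.77  1.66]
```

View pics/s7c.png

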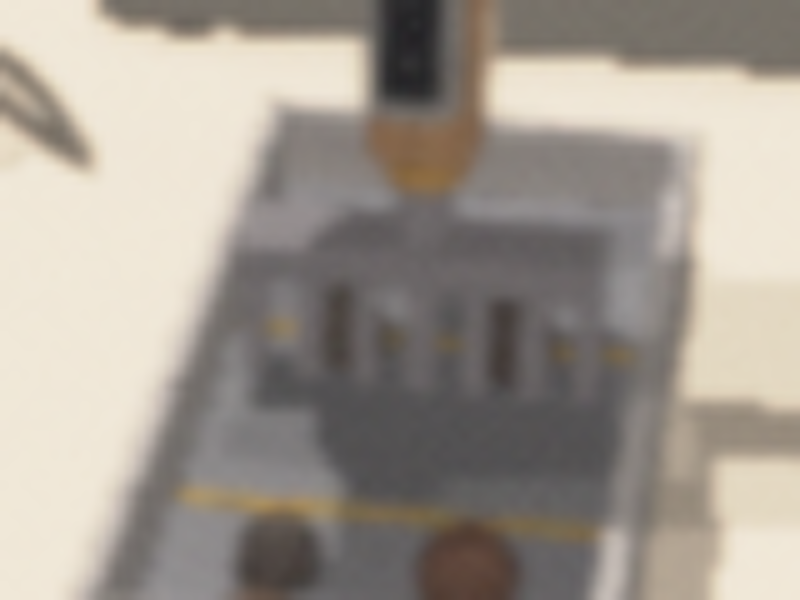

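Emit:
move_arm:
  translation:
    - [-0.0002,0.0001,0.008]
    - [-0.0003,0.0001,0.008]
  delta_rot:
    - [0,0,0]
    - [0,0,0]
  gripper: [0.015,0.015]

```text
t: 14.4
eef_pos: [572.1, 20.5, 91.0]
tool_rot: [[0.001, 0.999, -0.047], [-0.0, -0.047, -0.999], [-1.0, 0.001, 0.0]]
force: [-1.3, 3.7, 3.8]
opening: 21.2
```

Emit:
move_arm:
  translation:
    - [-0.0002,0.0001,0.008]
    - [-0.0002,0.0001,0.007]
  delta_rot:
    - [0,0,0]
    - [0,0,0]
  gripper: [0.015,0.015]

```text
t: 14.65
eef_pos: [571.6, 5.3, 91.4]
tool_rot: [[0.001, 0.999, -0.047], [-0.0, -0.047, -0.999], [-1.0, 0.001, 0.0]]
force: [-0.2, 4.1, 3.3]
opening: 21.3
```

Emit:
move_arm:
  translation:
    - [-0.0001,0,0.005]
    - [0,0,0.003]
    - [0,0,0]
    - [0,0,0]
    - [0,0,0]
  delta_rot:
    - [0,0,0]
    - [0,0,0]
    - [0,0,0]
    - [0,0,0]
    - [0,0,0]
  gripper: [0.015,0.015,0.015,0.015,0.015]

```text
t: 15.28
eef_pos: [571.4, -2.3, 91.5]
tool_rot: [[0.001, 0.999, -0.047], [-0.001, -0.047, -0.999], [-1.0, 0.001, 0.001]]
force: [-0.0, -2.1, 2.3]
opening: 21.2
```

```bash
python3 - <<'E'
from plan import *
im=bot.get_image('side');crop(im,285,185,365,245,10,'pics/s8c.png')
im=bot.get_image('top');crop(im,220,175,380,295,5,'pics/t8.png')
st()
E
```

```text
t 15.38 p [571.3  -2.3  91.5] ang -1.6176 xax [ 1.4e-03 -7.0e-04 -1.0e+00] F [-0.53 -1.61  3.02] M [-0.51  0.12  0.03] op 21.6 j [-0.02  0.54  1.83 -0.    0.77  1.59]
```

View pics/s8c.png

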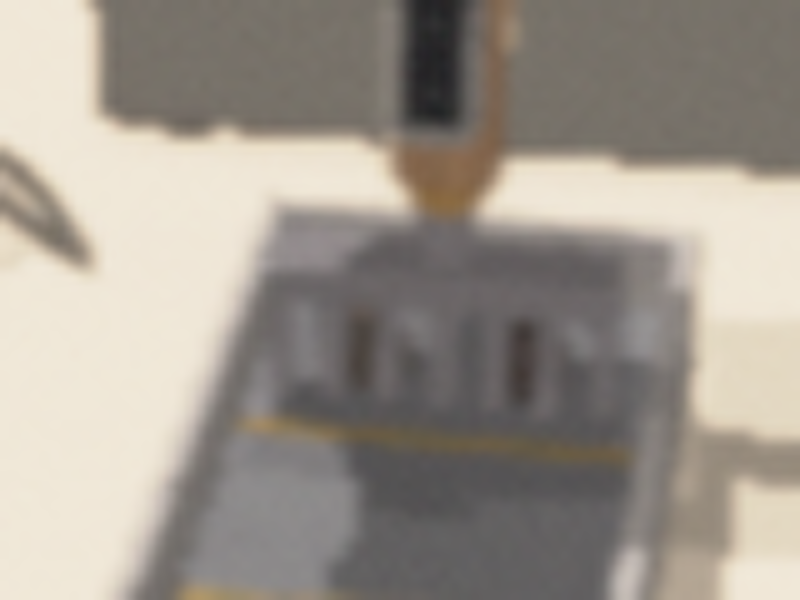

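View pics/t8.png

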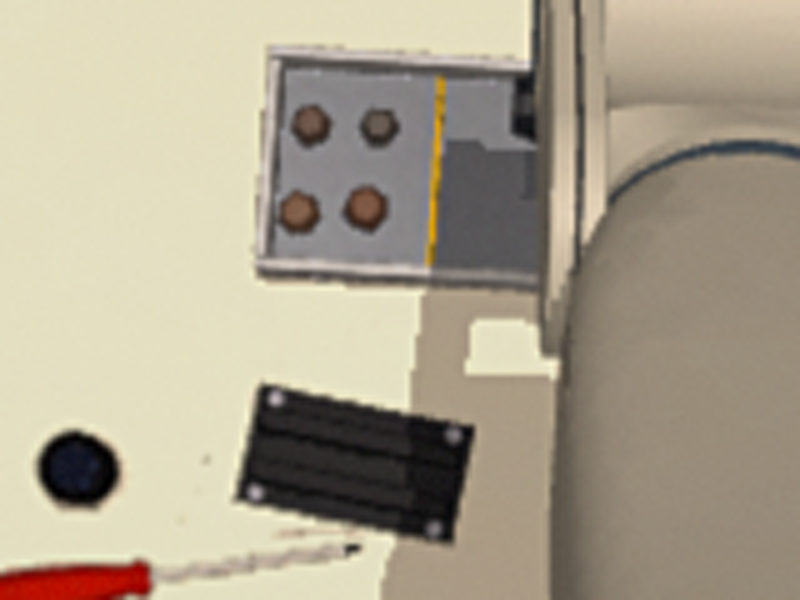

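```bash
python3 - <<'E'
from plan import *
plan([(571.4,0.7,92.5,-1.618),(571.4,0.7,136,-1.618,25),(575,146.6,136,-1.68,35),(575,146.6,112,-1.68,12)])
E
```

```text
translation [[-0.001, -0.0001, -0.003], [-0.0218, 0.0, 0.0], [-0.0217, 0.0, 0.0], [0.0, -0.0006, -0.0292], [0.0, -0.0011, -0.0291], [0.0, -0.0013, -0.0292], [0.0, -0.0018, -0.0291], [0.0001, -0.0021, -0.0291], [0.012, 0.0, 0.0], [0.012, 0.0, 0.0]]
delta_rot [[0.0, 0.001, -0.001], [0.0, 0.0, 0.0], [0.0, 0.0, 0.0], [0.013, 0.0, 0.0], [0.012, 0.0, 0.0], [0.013, 0.0, 0.0], [0.012, 0.0, 0.0], [0.012, 0.0, 0.0], [0.0, 0.0, 0.0], [0.0, 0.0, 0.0]]
n 10
```

Emit:
move_arm:
  translation:
    - [-0.001,-0.0001,-0.003]
    - [-0.0218,0.0,0.0]
    - [-0.0217,0.0,0.0]
    - [0.0,-0.0006,-0.0292]
    - [0.0,-0.0011,-0.0291]
    - [0.0,-0.0013,-0.0292]
    - [0.0,-0.0018,-0.0291]
    - [0.0001,-0.0021,-0.0291]
    - [0,0,0]
    - [0.012,0.0,0.0]
    - [0.012,0.0,0.0]
    - [0,0,0]
  delta_rot:
    - [0.0,0.001,-0.001]
    - [0.0,0.0,0.0]
    - [0.0,0.0,0.0]
    - [0.013,0.0,0.0]
    - [0.012,0.0,0.0]
    - [0.013,0.0,0.0]
    - [0.012,0.0,0.0]
    - [0.012,0.0,0.0]
    - [0,0,0]
    - [0.0,0.0,0.0]
    - [0.0,0.0,0.0]
    - [0,0,0]
  gripper: [0.015,0.015,0.015,0.015,0.015,0.015,0.015,0.015,0.015,0.015,0.015,0.015]

```text
t: 16.88
eef_pos: [573.9, 145.8, 110.4]
tool_rot: [[-0.003, 0.994, -0.11], [0.0, -0.11, -0.994], [-1.0, -0.003, 0.0]]
force: [-0.0, 0.5, -2.0]
opening: 21.6
```

```bash
python3 - <<'E'
from plan import *
st()
im=bot.get_image('side');crop(im,285,185,365,265,7,'pics/s9c.png')
st()
im=bot.get_image('top');crop(im,220,175,380,295,5,'pics/t9.png')
st()
E
```

```text
t 16.88 p [573.9 145.8 110.4] ang -1.681 xax [-2.6e-03  2.0e-04 -1.0e+00] F [-0.02  0.53 -2.02] M [ 0.01 -0.04 -0.01] op 21.6 j [0.23 0.54 1.78 0.   0.83 1.91]
t 16.93 p [574.5 146.  111.1] ang -1.6809 xax [-1.3e-03  5.0e-04 -1.0e+00] F [ 0.05 -0.32 -1.52] M [ 0.03  0.03 -0.02] op 21.5 j [0.23 0.54 1.78 0.   0.83 1.91]
t 16.98 p [575.  146.2 111.6] ang -1.6808 xax [-2.e-04  8.e-04 -1.e+00] F [ 0.42  0.5  -1.  ] M [ 0.01  0.02 -0.04] op 21.0 j [0.23 0.54 1.78 0.   0.83 1.91]
```

View pics/s9c.png

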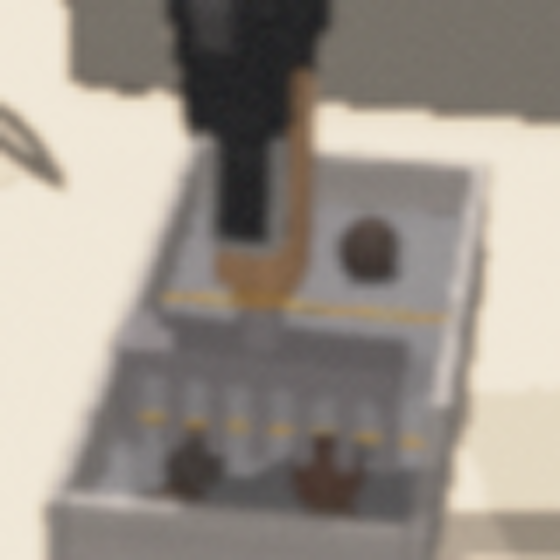

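View pics/t9.png

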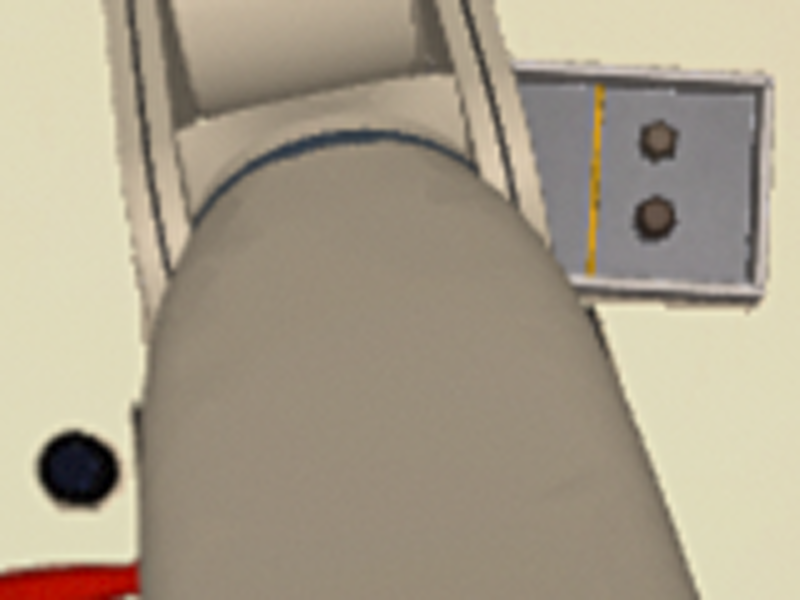

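Emit:
move_arm:
  translation:
    - [0.002,0,0]
    - [0.002,0,0]
    - [0.002,0,0]
    - [0.002,0,0]
    - [0.002,0,0]
  delta_rot:
    - [0,0,0]
    - [0,0,0]
    - [0,0,0]
    - [0,0,0]
    - [0,0,0]
  gripper: [0.015,0.015,0.015,0.015,0.015]

```text
t: 17.6
eef_pos: [575.1, 146.8, 102.0]
tool_rot: [[0.001, 0.994, -0.109], [0.001, -0.109, -0.994], [-1.0, 0.001, -0.001]]
force: [1.0, 0.0, -2.4]
opening: 21.3
```

Emit:
move_arm:
  translation:
    - [0.002,0,0]
    - [0.002,0,0]
  delta_rot:
    - [0,0,0]
    - [0,0,0]
  gripper: [0.015,0.015]

```text
t: 17.85
eef_pos: [575.1, 146.8, 98.0]
tool_rot: [[0.001, 0.994, -0.109], [0.001, -0.109, -0.994], [-1.0, 0.001, -0.001]]
force: [-0.6, 0.8, -1.0]
opening: 21.4
```

Emit:
move_arm:
  translation:
    - [0.002,0,0]
    - [0.002,0,0]
  delta_rot:
    - [0,0,0]
    - [0,0,0]
  gripper: [0.015,0.015]

```text
t: 18.1
eef_pos: [575.1, 146.8, 94.0]
tool_rot: [[0.001, 0.994, -0.109], [0.001, -0.109, -0.994], [-1.0, 0.001, -0.001]]
force: [-0.7, 0.0, -1.0]
opening: 21.3
```

Emit:
move_arm:
  translation:
    - [0.0015,0,0]
    - [0,0,0]
  delta_rot:
    - [0,0,0]
    - [0,0,0]
  gripper: [0.015,0.015]

```text
t: 18.35
eef_pos: [575.0, 146.8, 92.4]
tool_rot: [[0.0, 0.994, -0.109], [0.001, -0.109, -0.994], [-1.0, 0.0, -0.001]]
force: [-0.4, 0.4, -1.9]
opening: 21.5
```

Emit:
move_arm:
  translation:
    - [0.001,0,0]
    - [0.001,0,0]
    - [0.001,0,0]
  delta_rot:
    - [0,0,0]
    - [0,0,0]
    - [0,0,0]
  gripper: [0.015,0.015,0.015]

```text
t: 18.73
eef_pos: [575.1, 146.9, 89.6]
tool_rot: [[0.001, 0.994, -0.109], [0.001, -0.109, -0.994], [-1.0, 0.001, -0.001]]
force: [0.7, -0.1, -1.3]
opening: 21.0
```

Emit:
move_arm:
  translation:
    - [0.0008,0,0]
    - [0,0,0]
  delta_rot:
    - [0,0,0]
    - [0,0,0]
  gripper: [0.015,0.015]

```text
t: 18.98
eef_pos: [575.1, 146.8, 88.7]
tool_rot: [[0.001, 0.994, -0.109], [0.001, -0.109, -0.994], [-1.0, 0.0, -0.001]]
force: [-0.6, 0.3, -2.0]
opening: 21.2
```

Emit:
move_arm:
  translation:
    - [0.0006,0,0]
    - [0,0,0]
  delta_rot:
    - [0,0,0]
    - [0,0,0]
  gripper: [0.015,0.015]

```text
t: 19.23
eef_pos: [575.1, 146.8, 88.2]
tool_rot: [[0.001, 0.994, -0.109], [0.001, -0.109, -0.994], [-1.0, 0.001, -0.001]]
force: [-0.2, 0.3, -2.6]
opening: 21.5
```

Emit:
move_arm:
  translation:
    - [0.0006,0,0]
    - [0,0,0]
  delta_rot:
    - [0,0,0]
    - [0,0,0]
  gripper: [0.015,0.015]

```text
t: 19.48
eef_pos: [575.2, 146.8, 87.6]
tool_rot: [[0.001, 0.994, -0.109], [0.001, -0.109, -0.994], [-1.0, 0.001, -0.001]]
force: [-0.3, 0.9, -1.1]
opening: 21.5
```

Emit:
move_arm:
  translation:
    - [0.0005,0,0]
    - [0,0,0]
  delta_rot:
    - [0,0,0]
    - [0,0,0]
  gripper: [0.015,0.015]

```text
t: 19.73
eef_pos: [575.2, 146.9, 87.2]
tool_rot: [[0.001, 0.994, -0.109], [0.001, -0.109, -0.994], [-1.0, 0.001, -0.001]]
force: [-0.8, 0.0, 1.4]
opening: 21.2
```

Emit:
move_arm:
  translation:
    - [0.0005,0,0]
    - [0,0,0]
  delta_rot:
    - [0,0,0]
    - [0,0,0]
  gripper: [0.015,0.015]

```text
t: 19.98
eef_pos: [575.2, 146.9, 86.8]
tool_rot: [[0.001, 0.994, -0.109], [0.001, -0.109, -0.994], [-1.0, 0.001, -0.001]]
force: [0.7, -0.6, 3.7]
opening: 21.5
```

Emit:
move_arm:
  translation:
    - [-0.0002,0.0003,0.004]
    - [-0.0002,0.0005,0.008]
    - [-0.0003,0.0005,0.008]
  delta_rot:
    - [0,0,0]
    - [-0.006,0,0]
    - [-0.007,0,0]
  gripper: [0.015,0.015,0.015]

```text
t: 20.35
eef_pos: [574.7, 126.6, 87.6]
tool_rot: [[0.002, 0.995, -0.096], [0.002, -0.096, -0.995], [-1.0, 0.001, -0.002]]
force: [-0.2, 3.8, 3.5]
opening: 21.2
```

Emit:
move_arm:
  translation:
    - [-0.0002,0.0004,0.008]
    - [-0.0003,0.0004,0.008]
  delta_rot:
    - [-0.007,0,0]
    - [-0.007,0,0]
  gripper: [0.015,0.015]

```text
t: 20.6
eef_pos: [573.9, 110.3, 88.0]
tool_rot: [[0.001, 0.997, -0.082], [0.001, -0.082, -0.997], [-1.0, 0.001, -0.001]]
force: [-0.1, 3.8, 5.0]
opening: 21.4
```

Emit:
move_arm:
  translation:
    - [-0.0004,0.0003,0.008]
    - [-0.0003,0.0003,0.008]
  delta_rot:
    - [-0.007,0,0]
    - [-0.007,0,0]
  gripper: [0.015,0.015]

```text
t: 20.85
eef_pos: [573.1, 94.4, 88.6]
tool_rot: [[0.001, 0.998, -0.068], [0.001, -0.068, -0.998], [-1.0, 0.001, -0.001]]
force: [-0.4, 3.9, 5.2]
opening: 21.3
```

Emit:
move_arm:
  translation:
    - [-0.0004,0.0002,0.008]
    - [-0.0003,0.0002,0.007]
  delta_rot:
    - [-0.007,0,0]
    - [-0.006,0,0]
  gripper: [0.015,0.015]

```text
t: 21.1
eef_pos: [572.3, 79.3, 89.2]
tool_rot: [[0.001, 0.998, -0.055], [0.001, -0.055, -0.998], [-1.0, 0.001, -0.001]]
force: [-0.6, 4.5, 4.1]
opening: 20.9
```

Emit:
move_arm:
  translation:
    - [-0.0001,0.0001,0.005]
    - [0,0,0]
    - [0,0,0]
    - [0,0,0]
  delta_rot:
    - [-0.005,0,0]
    - [0,0,0]
    - [0,0,0]
    - [0,0,0]
  gripper: [0.015,0.015,0.015,0.015]

```text
t: 21.6
eef_pos: [572.2, 74.1, 89.4]
tool_rot: [[0.001, 0.999, -0.05], [0.0, -0.05, -0.999], [-1.0, 0.001, -0.0]]
force: [0.2, 2.8, 6.7]
opening: 21.2
```

```bash
python3 - <<'E'
from plan import *
im=bot.get_image('side');crop(im,285,185,365,265,7,'pics/s10c.png')
st()
im=bot.get_image('top');crop(im,220,175,380,295,5,'pics/t10.png')
st()
E
```

```text
t 21.65 p [572.2  74.1  89.3] ang -1.6206 xax [ 5.e-04  2.e-04 -1.e+00] F [-0.25  1.66  5.04] M [ 0.41 -0.06  0.01] op 21.2 j [0.11 0.55 1.82 0.   0.77 1.73]
t 21.7 p [572.2  74.1  89.3] ang -1.6206 xax [ 6.e-04  3.e-04 -1.e+00] F [0.18 1.46 6.14] M [ 0.42 -0.03  0.01] op 21.1 j [0.11 0.55 1.82 0.   0.77 1.73]
```

View pics/s10c.png

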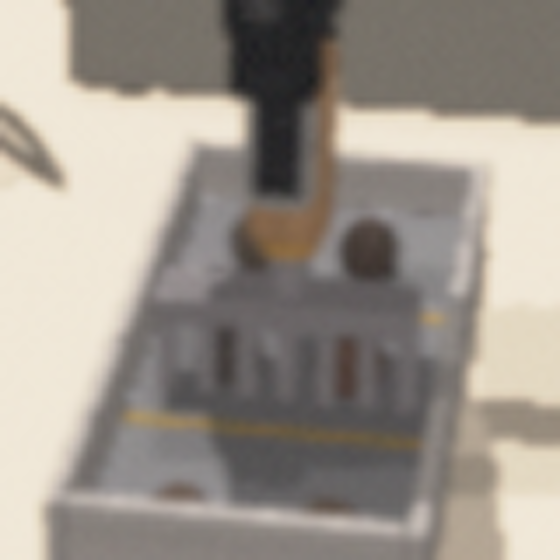

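View pics/t10.png

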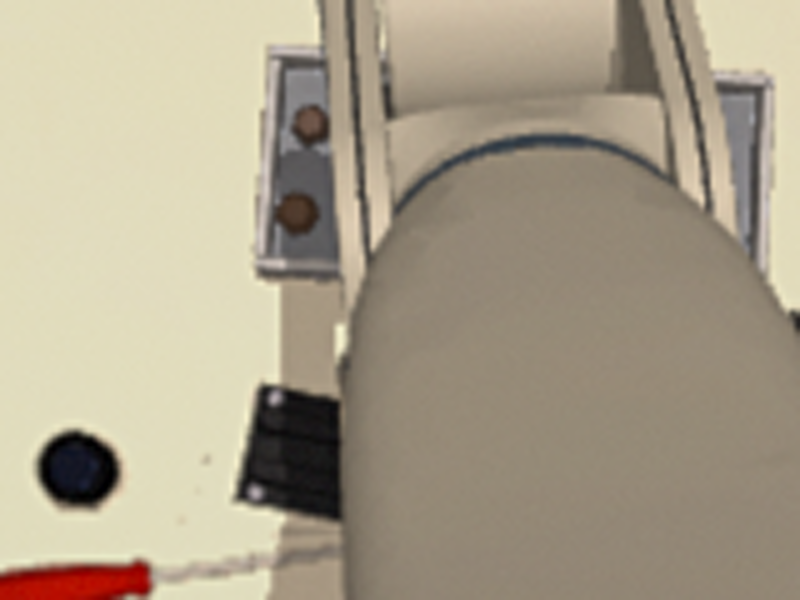

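```bash
python3 - <<'E'
from plan import *
plan([(572.3,76.6,90.5,-1.62),(572.3,76.6,152,-1.62,25),(428.9,137.0,152,-.182,30)])
E
```

```text
translation [[-0.0012, 0.0, -0.0025], [-0.0205, 0.0, 0.0], [-0.0205, 0.0, 0.0], [-0.0205, 0.0, 0.0], [0.0, -0.0183, -0.0067], [0.0, -0.0168, -0.0098], [0.0, -0.0147, -0.0126], [0.0001, -0.0123, -0.0152], [0.0, -0.0093, -0.017], [0.0, -0.0062, -0.0185], [0.0, -0.0028, -0.0192], [-0.0001, 0.0007, -0.0195]]
delta_rot [[-0.001, 0.0, -0.001], [0.0, 0.0, 0.0], [0.0, 0.0, 0.0], [0.0, 0.0, 0.0], [-0.179, 0.0, 0.0], [-0.18, 0.0, 0.0], [-0.18, 0.0, 0.0], [-0.18, 0.0, 0.0], [-0.179, -0.001, 0.0], [-0.18, 0.0, 0.0], [-0.18, 0.0, 0.0], [-0.18, 0.0, 0.0]]
n 12
```

Emit:
move_arm:
  translation:
    - [-0.0012,0.0,-0.0025]
    - [-0.0205,0.0,0.0]
    - [-0.0205,0.0,0.0]
    - [-0.0205,0.0,0.0]
    - [0.0,-0.0183,-0.0067]
    - [0.0,-0.0168,-0.0098]
    - [0.0,-0.0147,-0.0126]
    - [0.0,-0.0123,-0.0152]
    - [0.0,-0.0093,-0.017]
    - [0.0,-0.0062,-0.0185]
    - [0.0,-0.0028,-0.0192]
    - [0,0.0007,-0.0195]
  delta_rot:
    - [0,0.0,0]
    - [0.0,0.0,0.0]
    - [0.0,0.0,0.0]
    - [0.0,0.0,0.0]
    - [-0.179,0.0,0.0]
    - [-0.18,0.0,0.0]
    - [-0.18,0.0,0.0]
    - [-0.18,0.0,0.0]
    - [-0.179,0,0.0]
    - [-0.18,0.0,0.0]
    - [-0.18,0.0,0.0]
    - [-0.18,0.0,0.0]
  gripper: [0.015,0.015,0.015,0.015,0.015,0.015,0.015,0.015,0.015,0.015,0.015,0.015]

```text
t: 23.2
eef_pos: [427.3, 137.3, 151.1]
tool_rot: [[-0.002, 0.176, 0.984], [-0.0, 0.984, -0.176], [-1.0, -0.001, -0.002]]
force: [-0.1, 0.3, -1.3]
opening: 21.3
```

Emit:
move_arm:
  translation:
    - [0,0,0]
    - [0,0,0]
  delta_rot:
    - [0,0,0]
    - [0,0,0]
  gripper: [0.015,0.015]

```text
t: 23.45
eef_pos: [429.3, 137.5, 151.7]
tool_rot: [[0.001, 0.185, 0.983], [0.0, 0.983, -0.185], [-1.0, 0.001, 0.0]]
force: [0.6, -0.1, -1.8]
opening: 21.6
```

```bash
python3 - <<'E'
from plan import *
im=bot.get_image('side');crop(im,280,155,440,275,5,'pics/s11c.png')
st()
im=bot.get_image('top');crop(im,220,175,380,295,5,'pics/t11.png')
st()
plan([(428.9,137.0,115,-.182,12),(428.9,137.0,86,-.182,6)])
E
```

```text
t 23.5 p [429.5 137.6 151.8] ang -0.1856 xax [ 9.e-04  7.e-04 -1.e+00] F [-0.16  0.22 -1.11] M [ 0.05 -0.02 -0.02] op 20.8 j [0.28 0.29 2.06 0.   0.78 0.47]
t 23.55 p [429.6 137.6 151.8] ang -0.1852 xax [ 9.e-04  8.e-04 -1.e+00] F [ 0.64 -0.12 -2.06] M [-0.07 -0.05  0.01] op 21.2 j [0.28 0.29 2.06 0.   0.78 0.47]
translation [[0.0092, -0.0002, -0.0001], [0.0092, -0.0002, -0.0002], [0.0092, -0.0001, -0.0001], [0.0092, -0.0002, -0.0002], [0.0058, 0.0, 0.0], [0.0058, 0.0, 0.0], [0.0058, 0.0, 0.0], [0.0058, 0.0, 0.0], [0.0058, 0.0, 0.0001]]
delta_rot [[-0.001, 0.001, -0.001], [-0.001, 0.0, 0.0], [0.0, 0.0, 0.0], [-0.001, 0.0, 0.0], [0.0, 0.0, 0.0], [0.0, 0.0, 0.0], [0.0, 0.0, 0.0], [0.0, 0.0, 0.0], [0.0, 0.0, 0.0]]
n 9
```

View pics/s11c.png

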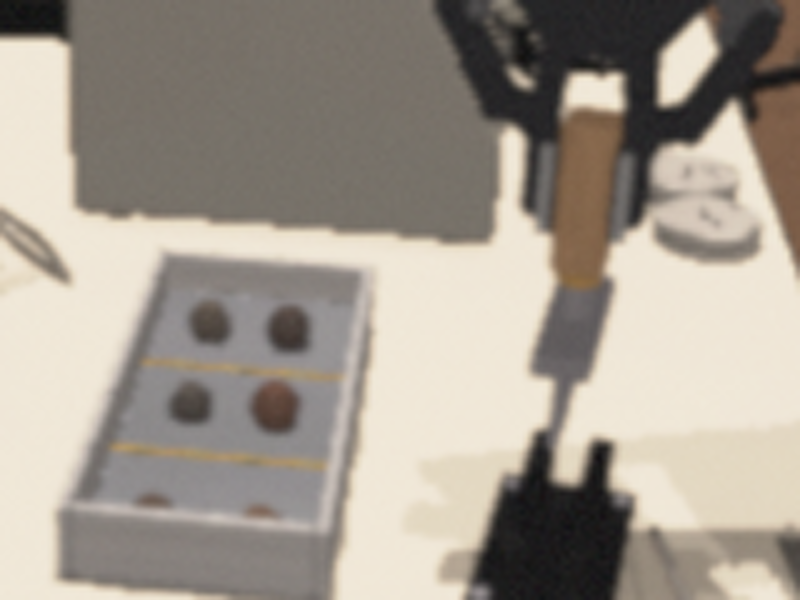

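View pics/t11.png

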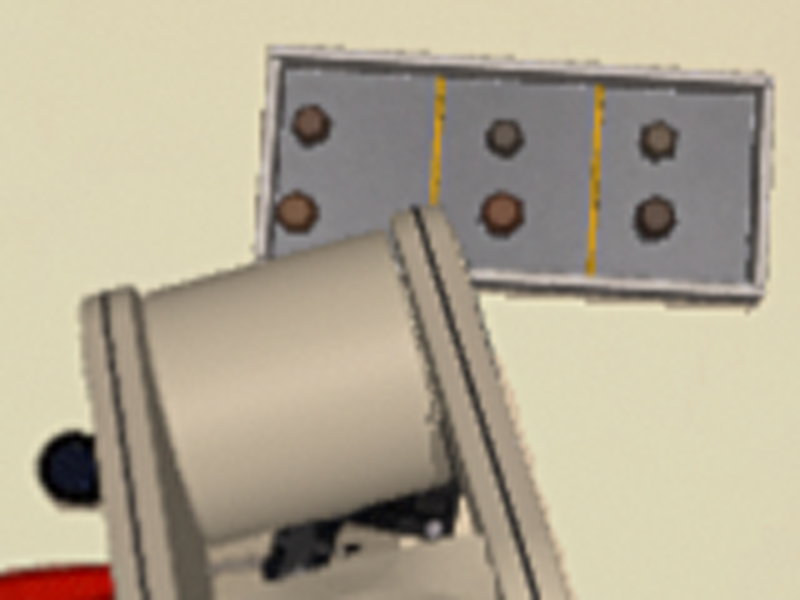

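Emit:
move_arm:
  translation:
    - [0.0092,-0.0002,-0.0001]
    - [0.0092,-0.0002,-0.0002]
    - [0.0092,-0.0001,-0.0001]
    - [0.0092,-0.0002,-0.0002]
    - [0.0058,0.0,0.0]
    - [0.0058,0.0,0.0]
    - [0.0058,0.0,0.0]
    - [0.0058,0.0,0.0]
    - [0.004,0.0,0.0]
    - [0,0,0]
  delta_rot:
    - [-0.001,0,0]
    - [-0.001,0.0,0.0]
    - [0.0,0.0,0.0]
    - [-0.001,0.0,0.0]
    - [0.0,0.0,0.0]
    - [0.0,0.0,0.0]
    - [0.0,0.0,0.0]
    - [0.0,0.0,0.0]
    - [0.0,0.0,0.0]
    - [0,0,0]
  gripper: [0.015,0.015,0.015,0.015,0.015,0.015,0.015,0.015,0.015,0.015]

```text
t: 24.8
eef_pos: [428.1, 137.3, 87.6]
tool_rot: [[0.0, 0.179, 0.984], [0.001, 0.984, -0.179], [-1.0, 0.001, 0.0]]
force: [-0.8, -0.9, -1.0]
opening: 21.3
```

Emit:
move_arm:
  translation:
    - [0.003,0,0]
    - [0.002,0,0]
    - [0.001,0,0]
    - [0,0,0]
  delta_rot:
    - [0,0,0]
    - [0,0,0]
    - [0,0,0]
    - [0,0,0]
  gripper: [0.015,0.015,0.015,0.015]

```text
t: 25.3
eef_pos: [428.2, 137.3, 81.9]
tool_rot: [[0.001, 0.179, 0.984], [0.001, 0.984, -0.179], [-1.0, 0.001, 0.0]]
force: [0.3, 1.0, -2.0]
opening: 21.3
```

Emit:
move_arm:
  translation:
    - [0.001,0,0]
    - [0.001,0,0]
    - [0.0005,0,0]
    - [0,0,0]
  delta_rot:
    - [0,0,0]
    - [0,0,0]
    - [0,0,0]
    - [0,0,0]
  gripper: [0.015,0.015,0.015,0.015]

```text
t: 25.8
eef_pos: [428.2, 137.3, 79.4]
tool_rot: [[0.001, 0.179, 0.984], [0.001, 0.984, -0.179], [-1.0, 0.001, 0.0]]
force: [1.4, 0.4, -2.2]
opening: 21.2
```

Emit:
move_arm:
  translation:
    - [0.0005,0,0]
    - [0,0,0]
  delta_rot:
    - [0,0,0]
    - [0,0,0]
  gripper: [0.015,0.015]

```text
t: 26.05
eef_pos: [428.3, 137.4, 79.2]
tool_rot: [[0.001, 0.179, 0.984], [0.001, 0.984, -0.179], [-1.0, 0.001, 0.001]]
force: [-0.6, 0.0, 3.9]
opening: 21.0
```

```bash
python3 - <<'E'
from plan import *
im=bot.get_image('side');crop(im,320,155,480,275,5,'pics/s12c.png')
st()
E
```

```text
t 26.1 p [428.3 137.4  79.1] ang -0.18 xax [ 8.0e-04  1.1e-03 -1.0e+00] F [-1.4   0.86  4.64] M [0.01 0.31 0.07] op 21.7 j [0.28 0.43 2.1  0.   0.6  0.46]
```

View pics/s12c.png

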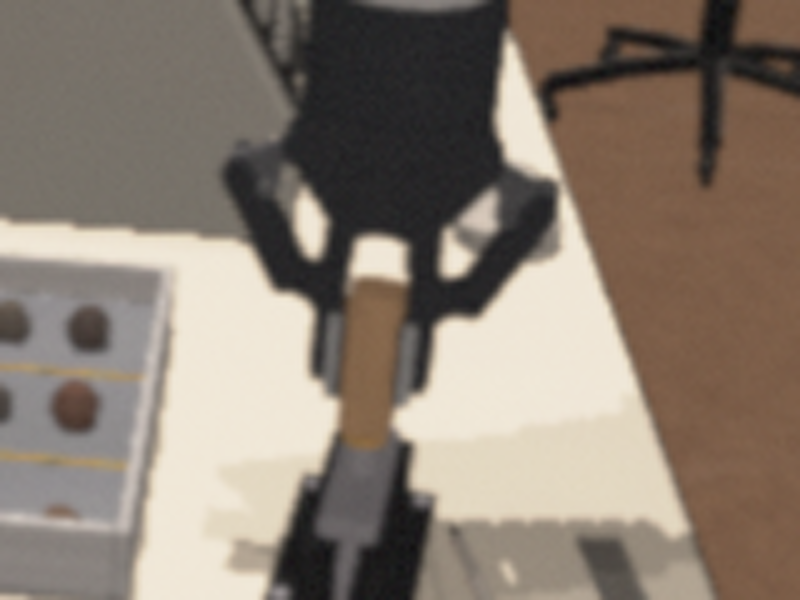

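Emit:
move_arm:
  translation:
    - [0,0,0]
    - [0,0,0]
    - [0,0,0]
    - [0,0,0]
    - [0,0,0]
    - [-0.01,0,0]
    - [-0.02,0,0]
    - [-0.03,0,0]
    - [-0.03,0,0]
    - [-0.03,0,0]
    - [0,0,0]
  delta_rot:
    - [0,0,0]
    - [0,0,0]
    - [0,0,0]
    - [0,0,0]
    - [0,0,0]
    - [0,0,0]
    - [0,0,0]
    - [0,0,0]
    - [0,0,0]
    - [0,0,0]
    - [0,0,0]
  gripper: [0.024,0.03,0.045,0.06,0.06,0.06,0.06,0.06,0.06,0.06,0.06]

```text
t: 27.48
eef_pos: [429.7, 137.7, 201.5]
tool_rot: [[0.006, 0.179, 0.984], [0.002, 0.984, -0.179], [-1.0, 0.003, 0.005]]
force: [0.7, 1.1, 0.3]
opening: 60.0
```

```bash
python3 - <<'E'
from plan import *
im=bot.get_image('side');crop(im,280,155,440,275,5,'pics/s13c.png')
im=bot.get_image('top');cv2.imwrite('pics/t13.png',im[:,:,::-1])
st()
im=bot.get_image('side');cv2.imwrite('pics/s13.png',im[:,:,::-1])
E
```

```text
t 27.57 p [428.  137.2 199.1] ang -0.1799 xax [ 0.0014  0.0011 -1.    ] F [-0.64 -0.11  0.31] M [-0.1  -0.02 -0.  ] op 59.9 j [0.28 0.21 2.03 0.   0.9  0.46]
```

View pics/s13c.png

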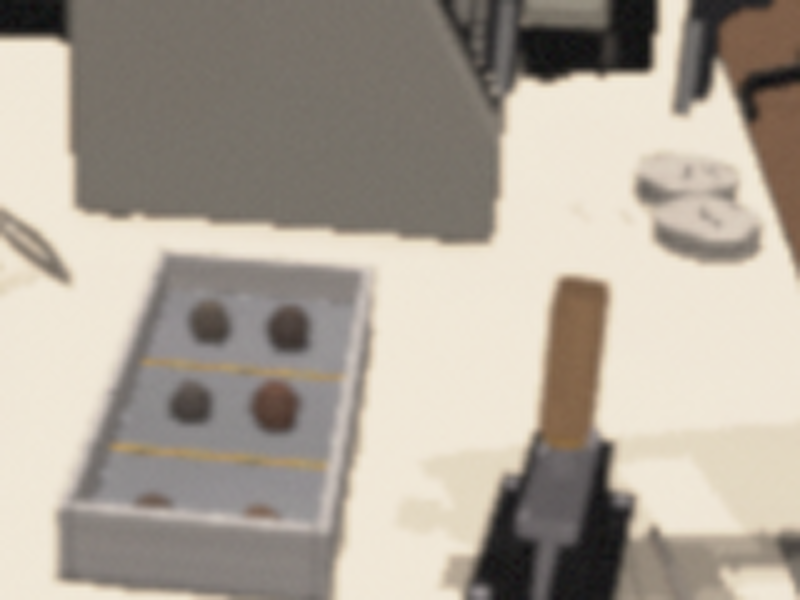

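View pics/t13.png

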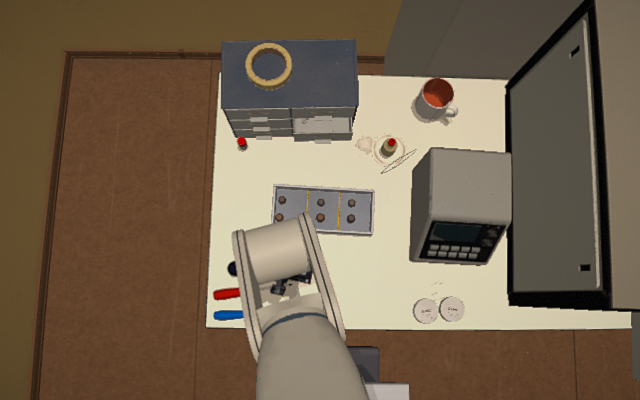

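The rake stands at home in its stand (handle top at crop pixel 581,280, as at the start). There are two lumps in each bay, the bystanders are where they were, and the gripper is clear. I'm handing in.

```bash
python3 - <<'E'
from cell import bot
print(bot.finish_job())
E
```

```text
the job is handed in; nothing more can be done
None
```

The job is done and handed in at about 27.6 s. I drew the front pair of lumps into the empty end bay, then the second pair into the middle bay. I left the last pair where it lay and put the rake back in its stand.

- **Tine force:** the tines bore at about 4 to 10 N net while set down and dragging. One reading, early in the first drag, was about 9.6 N, above the suggested 8 N. I eased off at once, and no reading came near 15 N. Force was read only at the end of each short move and carried about 1 N of noise, so brief peaks between readings would not show.
- **Lumps:** the last pictures show two lumps well inside each bay, none on another. By the yellow lines, the pairs lie near tray y of +105, 0 and -75 mm.
- **Rake:** it seated at the same height as when I gripped it (tool z about 79 mm). In the final side view it stands as it did at the start.
- **Surroundings:** the oil bottle and red vial had not moved in the last top view. The loupe was partly hidden by the arm there, but what I could see of it was in place. The gripper was open and about 120 mm above the grasp height.
- **Disagreement:** the two cameras differed by about 1 to 1.5 mm on the tray's position along y. I aimed between them, and the tines went into both gaps without touching a lump.

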